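Pack the site-model pieces into the latched case

ROBOT

A 6-joint arm with a two-finger parallel gripper is mounted at the origin on the work surface. World frame = base frame: x ahead of the robot, y to its left, z up, the work surface at z = 0. Lengths are in mm, angles in rad, forces in N, time in s.
With the tool pointing down it reaches from about 275 to 1000 mm from the base axis. Payload 8.4 kg.
Tool frame: the origin (TCP) lies between the finger pads, 19 mm behind the fingertips; this is the grasp point; z points along the fingers, y is the line along which they close (so a half turn about z gives the same grasp; the last joint's range is limited). The gripper opens to 85 mm and grips with 20 to 120 N. Pads are 22 mm wide; open, the fingers measure 114 mm over their backs; the gripper's body (76 mm by 85 mm) begins 54 mm behind the grasp point. The pads swing forward as they close: fully open they stand 13 mm farther back than shut.
Start: joints at [1.21, 0.353, 1.633, -0, 1.155, -0.002], TCP at [219.468, 585.202, 249.981] pointing down, gripper open.
Joint ranges: [-2.63, 2.63], [-0.92, 2.1], [0.06, 2.66], [-1.3, 4.44], [0, 2.69], [-3.02, 3.02]. Speed limits (rad/s): [2.22, 2.22, 2.79, 3.14, 3.14, 3.14].

INTERFACE

Orientations are given as [roll, pitch, yaw] about the fixed x, y, z axes, in that order (R = Rz(yaw) Ry(pitch) Rx(roll)).
In Python, from rig import * gives the robot as it stands.
- The arm moves only by the shell command python3 -m creep 'ROWS' [FORCE]. ROWS is JSON, a list of rows, each an object of numbers: "x", "y", "z": the shift along the tool's x, y, z in mm; "rx", "ry", "rz": the turn, a rotation vector about the tool's x, y, z in rad; "hand": the finger opening in mm, from 0 to 85.4. A call has 1 to 20 rows; each row shifts and turns the commanded pose from where the row before left it, along the tool's axes as they then stand; what a row does not reach is not made up. A row lasts 1/8 s, in which the tool goes at most 62.5 mm and 10.7 degrees, less where a joint would pass 70% of its speed; a pose out of reach is approached as far as the arm can. A call with a gripper value outside its range is refused whole. The fingers move at their own pace and stop on an object; FORCE is the grip in N (left out, the last holds). Time passes only in rows, so rows that do not move let the fingers close. It gives the time, the measured TCP pose, the force, the opening and the grip force at its end, in the units of the state.
- sense(): the state, without advancing time (a new reading comes with each control period).
- grab_frame(name): name is "scene" or "top" or "wrist"; returns the picture (480x640x3 uint8, red, green, blue); there is no depth.
- get_calibration(name): a dict with "K" (3x3 intrinsics, pixels), "R" (3x3) and "t" (3): a world point X has camera coordinates R X + t. Camera axes: x right, y down, z forward; pixel columns grow to the right and rows downward; lengths in mm; the calibration is good to about 2 mm. A picture is of the moment at which its call begins: read the wrist's pose just before it. get_calibration takes no time and is no camera call; for the wrist camera it gives the pose at the moment of the call.
- sign_off(): hands the job in; it is judged then, once.
The state is a dict: "clock": time; "qpos": joint angles; "qvel": joint speeds; "joint_efforts": joint torques, N m; "eef_pos": TCP position; "tcp_rot": TCP orientation; "contact_force": force on the tool from outside, world axes, zero at the start; "wrist_torque": the same for the moment, N m; "opening": opening from 0.0 (shut) to 1.0 (fully open); "grasp_force": force on a finger pad.
Only numpy, scipy, OpenCV 4.12 (cv2) and the standard library are available. Lean on these libraries where they do the work, as an engineer would, in place of code of your own. Each camera call takes 0.05 s, during which the arm holds its last target. There are 200 camera calls.

TASK

Pack up the model pieces: throw the latch lever over, open the lid of the packing case wide, and put every timber house and every white tree lying on the bench into the case, each kind into the compartment whose sample tile on the front ledge shows that kind. When all are in, shut the lid fully and put the latch lever back down to lock it. Leave the knife, pencil, tape, mug, glue and ruler about where they are, and do not knock them over.

Things in the scene. Friction and masses are not known exactly. Their poses are not given: they have to be found in the camera images.
- case: black packing case, fixed, front (-x) towards the robot. Origin under the open box's centre, at bench level. Box 132 (x) x 318 (y) x 66 mm, walls, floor and divider 6 mm. Divider at y = 0: compartments left (+y) and right (-y), each 120 (x) x 150 (y) x 60 mm deep, centres y = +78, -78 mm, inner floor z = 6 mm. Grey ledge on the front, x = -116 to -66 mm, top z = 60 mm
- lid (a joint): frosted frosted clear acrylic lid with black edges, 132 x 318 x 5 mm, over both compartments, hinged about y on the case's far (+x) rim. 0 = shut, grows as it opens up and back, stop at 2.1 rad; stiff hinge, stays at any angle (about 3 N at the handle). A shut latch hooks it down
- lid_handle (a point): grip point on the lid's orange upright fin (24 mm along x, 12 mm thick along y, 40 mm tall), 28 mm above the lid's top face; moves with the lid. With the lid shut it lies in the case frame at x = -40, y = -85, z = 99 mm. Can be pinched across its thickness with the tool pointing down all the way from shut to open
- lid_hinge (a point): on the lid's hinge axis, at the middle; x = 66, y = 0, z = 66 mm in the case frame. The axis runs along the case's y
- latch (a joint): over-centre draw latch mid-ledge: steel lever 67 mm long, 14 wide (case y), 8 thick, red tip 12 thick. 0 = shut: lever level, pointing to case -x past the ledge, hook over the lid's keeper. Lift it up and over towards the lid, stop at 1.9 rad. A spring drives it to the nearer end; dead centre about 0.95 rad, about 3 N at the tip. The hook swings up with the lever
- latch_grip (a point): point in the middle of the lever's red tip, 56 mm from the pivot; moves with the lever. With the latch shut it is at z = 85 mm with free air below. Can be pinched across its 14 mm width with the tool pointing down over the whole swing
- latch_pivot (a point): on the lever's pivot axis; x = -88, y = 0, z = 85 mm in the case frame. The axis runs along the case's y
- sample_house: small blue tile (36 x 44 x 6 mm) on the ledge with a mini timber gabled house glued on, 34 mm high in all, fixed; marks the compartment directly behind it as the one for houses. Origin: centre of its underside, on the ledge, 92 mm in front (-x) of the centre of its compartment; its axes are parallel to the case's
- sample_tree: the same blue tile with a mini white tree (disc on a stem), 35 mm high in all, fixed; marks the compartment directly behind it as the one for trees. Origin and axes as for sample_house
- house1: loose model house, pale timber walls and brown roof, 36 (x) x 44 (y) mm, walls 28 mm high, gabled roof with its ridge along y at 46 mm; the flat gable ends are at y = +-22 mm. Origin: centre of its underside. About 60 g. May be absent
- house2: loose model house, pale timber walls and brown roof, 36 (x) x 44 (y) mm, walls 28 mm high, gabled roof with its ridge along y at 46 mm; the flat gable ends are at y = +-22 mm. Origin: centre of its underside. About 60 g. May be absent
- house3: loose model house, pale timber walls and brown roof, 36 (x) x 44 (y) mm, walls 28 mm high, gabled roof with its ridge along y at 46 mm; the flat gable ends are at y = +-22 mm. Origin: centre of its underside. About 60 g. May be absent
- tree1: loose model tree: round base 36 mm across and 6 mm high, thin stem 8 mm across, white canopy disc 40 mm across from 30 to 48 mm above the base. Origin: centre of the underside of its base; z up the stem. About 50 g. May be absent
- tree2: loose model tree: round base 36 mm across and 6 mm high, thin stem 8 mm across, white canopy disc 40 mm across from 30 to 48 mm above the base. Origin: centre of the underside of its base; z up the stem. About 50 g. May be absent
- tree3: loose model tree: round base 36 mm across and 6 mm high, thin stem 8 mm across, white canopy disc 40 mm across from 30 to 48 mm above the base. Origin: centre of the underside of its base; z up the stem. About 50 g. May be absent
- knife: yellow utility knife, 130 (y) x 18 x 14 mm, plus 30 mm of blade at +y; bystander, loose, origin at the middle of its underside
- pencil: green pencil 150 mm long (y), 8 mm thick; bystander, loose, origin at the middle of its underside
- tape: blue roll of tape, 80 mm across, 25 mm high; bystander, loose, origin at the centre of its underside
- mug: white mug 80 mm across, 90 mm high; bystander, loose, origin at the centre of its underside
- glue: white glue bottle with orange cap, 50 mm across, 140 mm high; bystander, loose, origin at the centre of its underside
- ruler: steel ruler 310 (y) x 30 x 3 mm; bystander, loose, origin at the centre of its underside

How it is judged (in metres and radians):
On the way, in this order (a step that is already met when the one before it is completed fails the run):
1. the latch lever has been thrown past centre to its open end (over 1.6 rad) (value of joint latch above 1.6 rad), for 0.2 s.
2. the lid has been opened upright or further (over 1.4 rad) (value of joint lid above 1.4 rad), for 0.2 s.
3. with the lid still open, every piece present lies in the compartment of its kind, released (x of house1 in the frame of sample_house between 0.028 and 0.156 m and y of house1 in the frame of sample_house between -0.078 and 0.078 m and height (world z) of each of house1, house2, house3, tree1, tree2, tree3 below 0.06 m and linear speed of each of house1, house2, house3, tree1, tree2, tree3 below 0.03 m/s and contact force between the fingers and house1 below 0.1 N and x of house2 in the frame of sample_house between 0.028 and 0.156 m and y of house2 in the frame of sample_house between -0.078 and 0.078 m and contact force between the fingers and house2 below 0.1 N and x of house3 in the frame of sample_house between 0.028 and 0.156 m and y of house3 in the frame of sample_house between -0.078 and 0.078 m and contact force between the fingers and house3 below 0.1 N and x of tree1 in the frame of sample_tree between 0.028 and 0.156 m and y of tree1 in the frame of sample_tree between -0.078 and 0.078 m and contact force between the fingers and tree1 below 0.1 N and x of tree2 in the frame of sample_tree between 0.028 and 0.156 m and y of tree2 in the frame of sample_tree between -0.078 and 0.078 m and contact force between the fingers and tree2 below 0.1 N and x of tree3 in the frame of sample_tree between 0.028 and 0.156 m and y of tree3 in the frame of sample_tree between -0.078 and 0.078 m and contact force between the fingers and tree3 below 0.1 N and value of joint lid above 1 rad), for 0.3 s.
4. the lid is shut (under 0.05 rad) (value of joint lid below 0.05 rad), for 0.2 s.
At the end, for the whole second after the job is handed in: every house present lies at rest in the compartment behind the house sample and every tree present in the one behind the tree sample (any way up), the lid is shut to within 0.05 rad, and the latch lever is down to within 0.15 rad (x of house1 in the frame of sample_house between 0.028 and 0.156 m and y of house1 in the frame of sample_house between -0.078 and 0.078 m and height (world z) of each of house1, house2, house3, tree1, tree2, tree3 below 0.06 m and linear speed of each of house1, house2, house3, tree1, tree2, tree3 below 0.03 m/s and x of house2 in the frame of sample_house between 0.028 and 0.156 m and y of house2 in the frame of sample_house between -0.078 and 0.078 m and x of house3 in the frame of sample_house between 0.028 and 0.156 m and y of house3 in the frame of sample_house between -0.078 and 0.078 m and x of tree1 in the frame of sample_tree between 0.028 and 0.156 m and y of tree1 in the frame of sample_tree between -0.078 and 0.078 m and x of tree2 in the frame of sample_tree between 0.028 and 0.156 m and y of tree2 in the frame of sample_tree between -0.078 and 0.078 m and x of tree3 in the frame of sample_tree between 0.028 and 0.156 m and y of tree3 in the frame of sample_tree between -0.078 and 0.078 m and value of joint lid below 0.05 rad and value of joint latch below 0.15 rad); the robot touches nothing.
It fails at once if the knife, pencil, tape, mug, glue or ruler has been shifted more than 80 mm (distance of any of knife, pencil, tape, mug, glue, ruler from where it was at the start of the episode above 0.08 m).
It fails at once if the mug or the glue bottle has been knocked over (angle between any of mug, glue's own z axis and vertical above 0.7 rad).
Of house1, house2, house3, tree1, tree2, tree3 only 4 to 6 are there at a start; the rules pass over those that are not, and their reading is None.
At some moment in a run one of house1, house2, house3, tree1, tree2, tree3 may be knocked a few centimetres aside while the robot is not near it.
Once in a run the grip may slacken for a moment while it holds something.
It also fails if it takes over 210 s, if anything falls off the work surface, if the arm or the gripper's body presses on something with over 40 N, if the wrist force passes 120 N, or if a joint passes its speed limit or range.

## Working session

There is one attempt and no reset: what is moved stays moved. The work goes in short steps, Python scripts to look and compute and a shell command to move; the robot and the scene stay as the last step left them, time stands still between calls to the robot, and variables do not carry over. Pictures are saved under pics/ and viewed, at most 17 in all, crops included, and the job is handed in when it is done.

```bash
ls; mkdir -p pics
python3 - <<'E'
from rig import *
import cv2
for n in ("scene","top"):
    im=grab_frame(n); cv2.imwrite(f"pics/{n}0.png",im[:,:,::-1]); c=get_calibration(n); print(n,c["K"],c["R"],c["t"])
s=sense(); print(s)
E
```

```text
pics
scene [[575.10364822   0.         324.89172645]
 [  0.         575.10364822 248.49568675]
 [  0.           0.           1.        ]] [[-0.45130486  0.89224052 -0.01519125]
 [ 0.57985935  0.28027442 -0.76498979]
 [-0.67829717 -0.3540524  -0.64386322]] [ 198.858272   -261.22326095 1752.69571338]
top [[515.56866331   0.         311.46886241]
 [  0.         515.56866331 240.75203809]
 [  0.           0.           1.        ]] [[ 0.00353796 -0.99999064 -0.00249117]
 [-0.97354034 -0.00287515 -0.22849715]
 [ 0.22848785  0.00323367 -0.97354139]] [  22.5516141   545.87317953 1091.61606143]
{'clock': 0.1, 'qpos': array([ 1.20959269e+00,  3.53603754e-01,  1.63408003e+00,  2.21302225e-05,
        1.15522439e+00, -2.36781087e-03]), 'qvel': array([ 0.00055967,  0.00072187, -0.00143054, -0.00269019,  0.00014424,
       -0.00066089]), 'joint_efforts': array([ 1.40549564e-03, -6.06355548e+01, -3.42819214e+01, -8.99214774e-05,
        3.98934368e-03,  1.49771438e-05]), 'eef_pos': array([219.31515514, 584.80336623, 249.31254744]), 'tcp_rot': array([-3.14027718e+00, -2.33497084e-05,  2.78274787e+00]), 'contact_force': array([-1.10214672,  0.52536811,  0.30683039]), 'wrist_torque': array([ 0.03628163,  0.01581589, -0.00574189]), 'grasp_force': 0.0, 'opening': 0.9998321545651645}
```

View pics/top0.png

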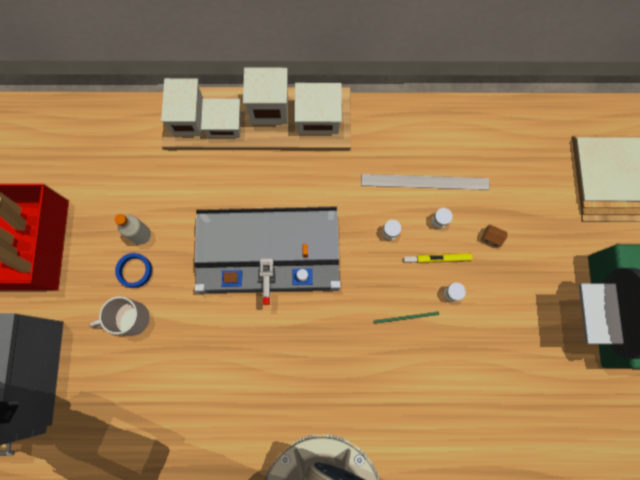

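View pics/scene0.png

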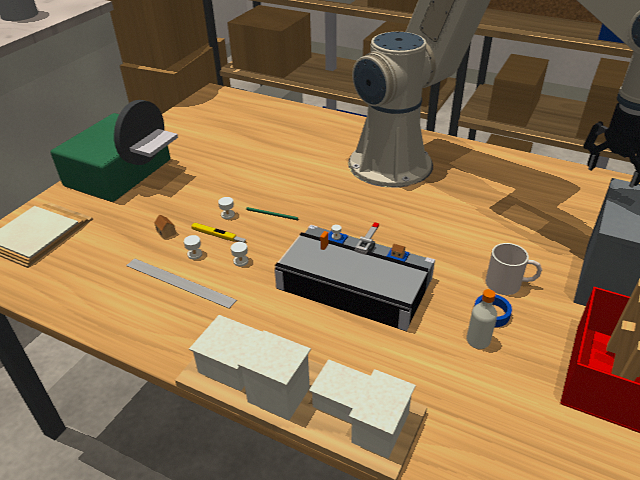

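The top view shows the case at about (267,250), with the red latch tip at (266,300), the orange fin at (305,250), the house sample on the left (231,278) and the tree sample on the right (303,276). The trees are at (392,230), (443,218) and (456,292), and one house is at (494,236). The scene view agrees.

```bash
cat > h.py <<'E'
from rig import *
import numpy as np, cv2
def cal(n): return get_calibration(n)
def ray(c,u,v):
    d=c["R"].T@np.linalg.solve(np.array(c["K"]),[u,v,1.]); return -c["R"].T@np.array(c["t"]),d/np.linalg.norm(d)
def onz(c,u,v,z):
    o,d=ray(c,u,v); return o+d*(z-o[2])/d[2]
def tri(*rs):
    A=sum(np.eye(3)-np.outer(d,d) for o,d in rs); b=sum((np.eye(3)-np.outer(d,d))@o for o,d in rs)
    return np.linalg.solve(A,b)
def pix(c,X):
    p=np.array(c["K"])@(c["R"]@np.array(X,float)+c["t"]); return p[:2]/p[2]
def blobs(im,lo,hi,amin=15,box=None):
    m=cv2.inRange(cv2.cvtColor(im,cv2.COLOR_RGB2HSV),np.array(lo),np.array(hi))
    if box: k=np.zeros_like(m); x0,y0,x1,y1=box; k[y0:y1,x0:x1]=255; m&=k
    n,l,st,ce=cv2.connectedComponentsWithStats(m)
    return [(ce[i].round(1),int(st[i,4]),st[i,:4].tolist()) for i in range(1,n) if st[i,4]>=amin],m
E
python3 - <<'E'
from h import *
T=cv2.imread("pics/top0.png")[:,:,::-1].copy();S=cv2.imread("pics/scene0.png")[:,:,::-1].copy()
for nm,im,b1,b2 in (("top",T,(190,200,345,310),(340,150,560,340)),("scene",S,(270,210,440,330),(120,180,300,300))):
    print(nm)
    print("blue",blobs(im,(105,120,60),(125,255,255),15,b1)[0])
    print("red",blobs(im,(0,180,120),(4,255,255),8,b1)[0],blobs(im,(175,180,120),(180,255,255),8,b1)[0])
    print("orange",blobs(im,(5,180,140),(14,255,255),8,b1)[0])
    print("white",blobs(im,(0,0,190),(180,50,255),30,b2)[0], blobs(im,(0,0,200),(180,30,255),10,b1)[0])
    print("brown",blobs(im,(3,120,20),(14,255,160),30,b2)[0])
a=cv2.resize(T[195:315,185:345],None,fx=5,fy=5,interpolation=2)[:600,:800]
cv2.imwrite("pics/c1.png",a[:,:,::-1])
b=np.hstack([cv2.resize(T[200:300,440:520],None,fx=4,fy=4),cv2.resize(S[180:280,140:260],None,fx=4,fy=4)])
cv2.imwrite("pics/c2.png",b[:,:,::-1])
E
```

```text
top
blue [(array([302.6, 277.9]), 179, [293, 269, 20, 16]), (array([233.9, 280.4]), 131, [222, 270, 20, 17])]
red [(array([265.8, 300.4]), 32, [263, 298, 6, 6])] []
orange [(array([303.5, 248.5]), 13, [303, 245, 4, 10]), (array([266. , 302.3]), 15, [263, 299, 7, 6])]
white [(array([443.8, 215.3]), 195, [436, 208, 16, 15]), (array([392.6, 227.1]), 198, [385, 220, 16, 15]), (array([410. , 258.4]), 42, [405, 257, 11, 4]), (array([456.8, 290.7]), 218, [449, 283, 17, 16])] [(array([302.1, 273.8]), 61, [298, 270, 9, 9]), (array([335.1, 283.4]), 27, [332, 282, 7, 4]), (array([198.7, 287.4]), 13, [196, 286, 6, 3])]
brown [(array([495.2, 235.2]), 296, [484, 225, 23, 20])]
scene
blue [(array([337.2, 237.5]), 109, [328, 231, 20, 13]), (array([398.1, 255.9]), 94, [386, 248, 23, 14])]
red [(array([375.2, 224.5]), 19, [373, 223, 6, 4])] []
orange [(array([323.9, 234. ]), 25, [320, 231, 8, 7])]
white [(array([225.3, 200.6]), 91, [219, 197, 14, 8]), (array([191.3, 239.6]), 122, [184, 235, 16, 10]), (array([238.3, 246.5]), 124, [231, 242, 16, 10])] [(array([311.6, 226.3]), 14, [309, 225, 8, 4]), (array([336., 227.]), 41, [332, 225, 9, 5]), (array([361.9, 247.7]), 14, [357, 247, 10, 3]), (array([429.4, 259.5]), 26, [425, 258, 10, 5])]
brown [(array([161.9, 221.8]), 140, [155, 215, 19, 16])]
```

View pics/c1.png

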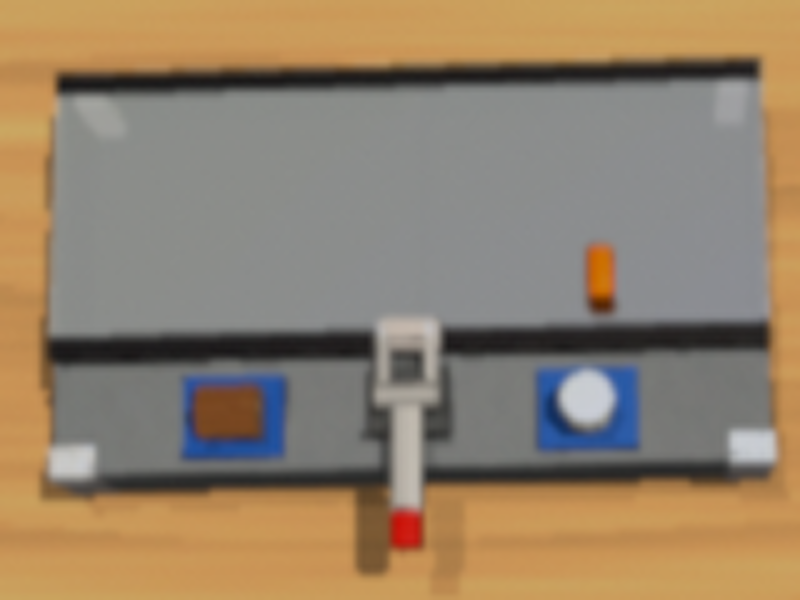

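View pics/c2.png

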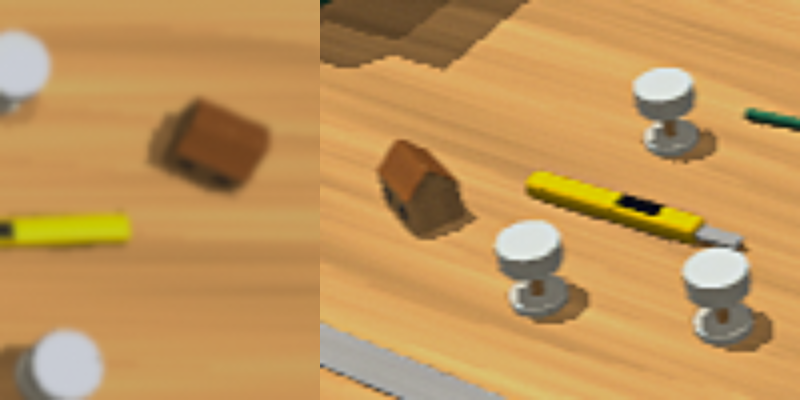

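Crop 1: the latch is shut and the fin is at px (305,250). The tiles are centred at about (231.9,278.6) for the house and (302.5,276.8) for the tree. Crop 2: the house and all three trees are standing upright.

Run:
```python
from h import *
np.set_printoptions(precision=1,suppress=True)
t=cal("top");s=cal("scene")
L=onz(t,231.9,278.6,66);R=onz(t,302.5,276.8,66); print("tiles",L,R,np.linalg.norm(L-R),"yaw",np.arctan2(*(L-R)[[0,1]])*-1)
c=lambda x,y:(185+x/5-.1,195+y/5-.1)
F=[c(57,72),c(758,62),c(768,335),c(50,350)]
P=[onz(t,*p,71) for p in F]; print("lid corners",P)
for n,u,v in(("red",375.2,224.5),):print(n,tri(ray(t,265.8,301),ray(s,u,v)))
print("fin",tri(ray(t,304.5,248.5),ray(s,323.5,238)), onz(t,304.9,247.5,111))
for a,b in(((443.8,215.3),(191.3,239.6)),((392.6,227.1),(238.3,246.5)),((456.8,290.7),(225.3,200.6))):
    print("tree",tri(ray(t,*a),ray(s,*b)),onz(t,*a,48))
# house roof corners minAreaRect in top
T=cv2.imread("pics/top0.png")[:,:,::-1].copy()
b,m=blobs(T,(3,120,20),(14,255,160),30,(480,215,515,255)); print(b)
print(cv2.minAreaRect(cv2.findNonZero(m)))
h=[(440+x/4,200+y/4) for x,y in((200,97),(270,137))]; print("ridge?",[onz(t,*p,46) for p in h])
for x,y in((200,97),(270,137),(236,190),(165,155)): print(onz(t,440+x/4,200+y/4,28))
```

```text
tiles [459.2 198.9  66. ] [463.7  43.7  66. ] 155.18004529363722 yaw 0.02889584079500047
lid corners [array([616.2, 284.6,  71. ]), array([621.7, -32. ,  71. ]), array([496.3, -35.4,  71. ]), array([488.6, 280.7,  71. ])]
red [408.  120.7  87.2]
fin [520.4  38.9  98.7] [519.7  38.2 111. ]
tree [ 610.5 -279.4   47.3] [ 610.3 -279.2   48. ]
tree [ 582.2 -161.    47.1] [ 581.9 -160.8   48. ]
tree [ 436.6 -298.7   46.9] [ 436.5 -298.4   48. ]
[(array([495.2, 235.2]), 296, [484, 225, 23, 20])]
((495.39996337890625, 235.69998168945312), (20.124614715576172, 16.099689483642578), 26.56505012512207)
ridge? [array([ 589.9, -384.2,   46. ]), array([ 566.4, -422.3,   46. ])]
[ 594.7 -390.6   28. ]
[ 570.9 -429.3   28. ]
[ 539.4 -407.1   28. ]
[ 560.  -367.8   28. ]
```

```bash
python3 -m creep '[{"rz":-0.128},{"rz":-0.128},{"rz":-0.127,"hand":50},{"x":-15,"y":-39},{"x":-15,"y":-39},{"x":-15,"y":-39},{"x":-15,"y":-39},{"x":-15,"y":-39},{"x":-15,"y":-39},{"x":-15,"y":-39},{"x":-15,"y":-39},{"x":-15,"y":-39},{"x":-15,"y":-39},{"x":-15,"y":-39},{"x":-14,"y":-40},{},{}]' 30
python3 - <<'E'
from h import *
c=cal("wrist"); im=grab_frame("wrist"); cv2.imwrite("pics/w1.png",im[:,:,::-1]); np.savez("w1.npz",**c)
T=grab_frame("top"); cv2.imwrite("pics/top1.png",T[:,:,::-1])
s=sense(); print(s["eef_pos"],s["tcp_rot"],s["qpos"])
print("brown",blobs(T,(3,120,20),(14,255,160),30)[0]); print("white",[b for b in blobs(T,(0,0,190),(180,50,255),100)[0]])
E
```

```text
[219.3598655  584.95147494 249.52205417] [-3.14072348e+00 -4.46850567e-05  2.78278887e+00] [ 1.20959793e+00  3.53427689e-01  1.63384745e+00  4.65678817e-05
  1.15518680e+00 -2.41345042e-03]
brown [(array([266.5, 113.1]), 175, [254, 110, 26, 8]), (array([182.4, 127.5]), 75, [173, 126, 20, 4]), (array([317.5, 127. ]), 84, [304, 126, 28, 3]), (array([221.5, 132.5]), 42, [211, 132, 22, 2]), (array([ 47.4, 254.9]), 396, [0, 184, 69, 108]), (array([ 14.8, 213.9]), 182, [0, 191, 27, 40]), (array([495.1, 235.2]), 299, [483, 225, 24, 21]), (array([ 15.7, 255.5]), 217, [0, 227, 32, 47]), (array([230., 277.]), 113, [224, 273, 13, 9])]
white [(array([264.8,  85.1]), 1371, [244, 69, 43, 33]), (array([179.1,  99.7]), 1294, [162, 80, 35, 41]), (array([318. , 101.9]), 1658, [296, 84, 45, 37]), (array([220.1, 113.2]), 1039, [202, 99, 37, 30]), (array([610.7, 168.1]), 3491, [579, 138, 61, 62]), (array([443.8, 215.3]), 195, [436, 208, 16, 15]), (array([392.6, 227.1]), 197, [385, 220, 16, 15]), (array([456.8, 290.7]), 219, [449, 283, 17, 17]), (array([595. , 312.9]), 1087, [583, 285, 27, 57]), (array([127. , 318.8]), 274, [119, 308, 17, 24]), (array([324. , 446.2]), 490, [298, 440, 51, 15])]schema error: expected keys x, y, z, rx, ry, rz, hand
```

View pics/w1.png

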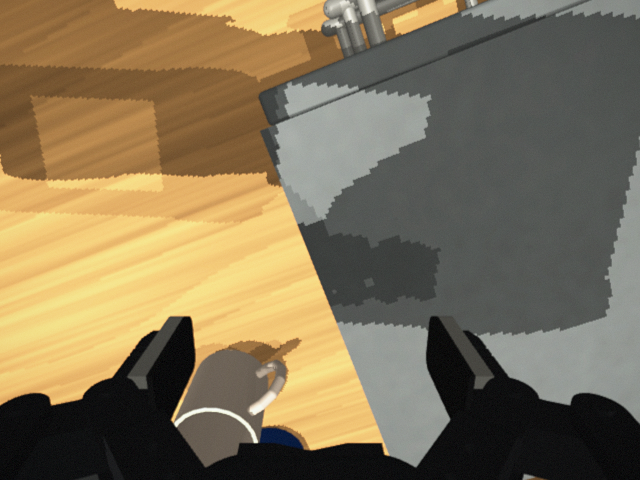

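The call was refused before any motion, probably because of the empty rows. The wrist picture shows only the mug at about (220,400) and a grey box below. No hidden pieces there.

```bash
python3 -m creep '[{"rz":-0.128},{"rz":-0.128},{"rz":-0.127,"hand":50},{"x":-15,"y":-39},{"x":-15,"y":-39},{"x":-15,"y":-39},{"x":-15,"y":-39},{"x":-15,"y":-39},{"x":-15,"y":-39},{"x":-15,"y":-39},{"x":-15,"y":-39},{"x":-15,"y":-39},{"x":-15,"y":-39},{"x":-15,"y":-39},{"x":-14,"y":-40},{"x":0},{"x":0}]' 30
python3 - <<'E'
from h import *
c=cal("wrist"); im=grab_frame("wrist"); cv2.imwrite("pics/w2.png",im[:,:,::-1]); np.savez("w2.npz",**c)
T=grab_frame("top"); cv2.imwrite("pics/top2.png",T[:,:,::-1])
s=sense(); print(s["eef_pos"],s["tcp_rot"],s["qpos"])
print(c)
E
```

```text
[219.40671107 585.05349176 249.70202037] [-3.14105586e+00 -8.04145515e-07  2.78279466e+00] [ 1.20960783e+00  3.53270270e-01  1.63365686e+00 -5.23626406e-07
  1.15520232e+00 -2.39028503e-03]
{'K': array([[402.17024177,   0.        , 310.2489532 ],
       [  0.        , 402.17024177, 242.15316427],
       [  0.        ,   0.        ,   1.        ]]), 'R': array([[ 0.35175492,  0.93609083, -0.00155882],
       [ 0.8915207 , -0.33449815,  0.3054535 ],
       [ 0.2854108 , -0.10883449, -0.95220572]]), 't': array([-624.93564677,  -39.76316915,  380.08428679])}schema error: expected keys x, y, z, rx, ry, rz, hand
```

View pics/w2.png

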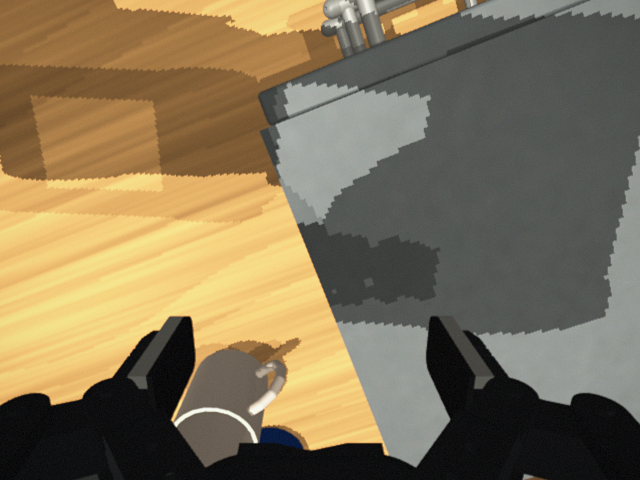

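The arm hasn't moved; every row needs all seven keys.

```bash
python3 -m creep '[{"x":0,"y":0,"z":0,"rx":0,"ry":0,"rz":-0.128,"hand":50},{"x":0,"y":0,"z":0,"rx":0,"ry":0,"rz":-0.128,"hand":50},{"x":0,"y":0,"z":0,"rx":0,"ry":0,"rz":-0.127,"hand":50},{"x":-15,"y":-39,"z":0,"rx":0,"ry":0,"rz":0,"hand":50},{"x":-15,"y":-39,"z":0,"rx":0,"ry":0,"rz":0,"hand":50},{"x":-15,"y":-39,"z":0,"rx":0,"ry":0,"rz":0,"hand":50},{"x":-15,"y":-39,"z":0,"rx":0,"ry":0,"rz":0,"hand":50},{"x":-15,"y":-39,"z":0,"rx":0,"ry":0,"rz":0,"hand":50},{"x":-15,"y":-39,"z":0,"rx":0,"ry":0,"rz":0,"hand":50},{"x":-15,"y":-39,"z":0,"rx":0,"ry":0,"rz":0,"hand":50},{"x":-15,"y":-39,"z":0,"rx":0,"ry":0,"rz":0,"hand":50},{"x":-15,"y":-39,"z":0,"rx":0,"ry":0,"rz":0,"hand":50},{"x":-15,"y":-39,"z":0,"rx":0,"ry":0,"rz":0,"hand":50},{"x":-15,"y":-39,"z":0,"rx":0,"ry":0,"rz":0,"hand":50},{"x":-14,"y":-40,"z":0,"rx":0,"ry":0,"rz":0,"hand":50},{"x":0,"y":0,"z":0,"rx":0,"ry":0,"rz":0,"hand":50},{"x":0,"y":0,"z":0,"rx":0,"ry":0,"rz":0,"hand":50}]' 30
python3 - <<'E'
from h import *
c=cal("wrist"); im=grab_frame("wrist"); cv2.imwrite("pics/w3.png",im[:,:,::-1]); np.savez("w3.npz",**c)
T=grab_frame("top"); cv2.imwrite("pics/top3.png",T[:,:,::-1])
s=sense(); print(s["eef_pos"],s["tcp_rot"],s["qpos"])
E
```

```text
clock: 2.42
eef_pos: [409.6, 120.9, 250.0]
tcp_rot: [3.141, -0.0, -3.118]
contact_force: [0.8, 0.9, -0.1]
opening: 0.584
grasp_force: 0.0
[409.47207555 121.43830444 249.97894192] [ 3.14133816e+00 -1.10046424e-04 -3.11654080e+00] [ 2.84589591e-01  3.68918766e-02  2.03246559e+00  3.12206430e-04
  1.07227626e+00 -1.31140785e+00]
```

View pics/w3.png

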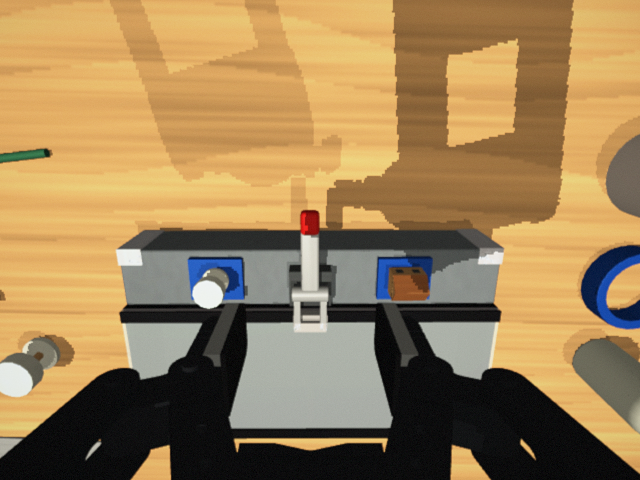

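The wrist view shows the latch lever with its red tip at (310,222), the tree tile centred at (216,278), the house tile at (404,278), and the fingers on either side.

Run:
```python
from h import *
np.set_printoptions(precision=1,suppress=True)
c=dict(np.load("w3.npz")); im=cv2.imread("pics/w3.png")[:,:,::-1].copy()
print(blobs(im,(0,150,80),(8,255,255),20,(280,190,340,250))[0])
print(onz(c,310,217,91),onz(c,310,234,91),onz(c,310,235,85))
for q in ((189,258),(243,258),(244,300),(188,300),(378,258),(431,258),(432,300),(377,300)): print(onz(c,*q,66))
```

```text
[(array([309.3, 222.2]), 442, [300, 210, 20, 25])]
[403.5 120.9  91. ] [416.3 121.2  91. ] [418.9 121.2  85. ]
[446.4  23.4  66. ]
[445.4  67.3  66. ]
[483.   67.1  66. ]
[484.1  19.9  66. ]
[442.9 177.1  66. ]
[441.9 220.2  66. ]
[479.4 225.3  66. ]
[480.4 179.   66. ]
```

```bash
python3 -m creep '[{"x":0,"y":0,"z":30,"rx":0,"ry":0,"rz":0,"hand":50},{"x":0,"y":0,"z":30,"rx":0,"ry":0,"rz":0,"hand":50},{"x":0,"y":0,"z":30,"rx":0,"ry":0,"rz":0,"hand":50},{"x":0,"y":0,"z":30,"rx":0,"ry":0,"rz":0,"hand":50},{"x":0,"y":0,"z":25,"rx":0,"ry":0,"rz":0,"hand":50},{"x":0,"y":0,"z":20,"rx":0,"ry":0,"rz":0,"hand":50},{"x":0,"y":0,"z":0,"rx":0,"ry":0,"rz":0,"hand":50},{"x":0,"y":0,"z":0,"rx":0,"ry":0,"rz":0,"hand":0},{"x":0,"y":0,"z":0,"rx":0,"ry":0,"rz":0,"hand":0},{"x":0,"y":0,"z":0,"rx":0,"ry":0,"rz":0,"hand":0},{"x":0,"y":0,"z":0,"rx":0,"ry":0,"rz":0,"hand":0},{"x":0,"y":0,"z":0,"rx":0,"ry":0,"rz":0,"hand":0}]' 25
```

```text
clock: 4.03
eef_pos: [410.3, 120.5, 85.8]
tcp_rot: [-3.141, 0.001, -3.117]
contact_force: [-0.3, -5.4, 8.5]
opening: 0.157
grasp_force: 29.6
```

```bash
python3 -m creep '[{"x":-1,"y":0,"z":-10.6,"rx":0,"ry":0,"rz":0,"hand":0},{"x":-3,"y":0,"z":-10.2,"rx":0,"ry":0,"rz":0,"hand":0},{"x":-4.9,"y":0,"z":-9.4,"rx":0,"ry":0,"rz":0,"hand":0},{"x":-6.5,"y":0,"z":-8.4,"rx":0,"ry":0,"rz":0,"hand":0},{"x":-8,"y":0,"z":-7,"rx":0,"ry":0,"rz":0,"hand":0},{"x":-9.2,"y":0,"z":-5.3,"rx":0,"ry":0,"rz":0,"hand":0},{"x":-10.1,"y":0,"z":-3.5,"rx":0,"ry":0,"rz":0,"hand":0},{"x":-10.5,"y":0,"z":-1.5,"rx":0,"ry":0,"rz":0,"hand":0},{"x":-10.6,"y":0,"z":0.4,"rx":0,"ry":0,"rz":0,"hand":0},{"x":-8,"y":0,"z":1.8,"rx":0,"ry":0,"rz":0,"hand":0},{"x":0,"y":0,"z":0,"rx":0,"ry":0,"rz":0,"hand":0}]' 25
python3 -m creep '[{"x":0,"y":0,"z":0,"rx":0,"ry":0,"rz":0,"hand":40},{"x":0,"y":0,"z":0,"rx":0,"ry":0,"rz":0,"hand":40},{"x":0,"y":0,"z":0,"rx":0,"ry":0,"rz":0,"hand":40},{"x":0,"y":0,"z":-20,"rx":0,"ry":0,"rz":0,"hand":40},{"x":0,"y":0,"z":-25,"rx":0,"ry":0,"rz":0,"hand":40},{"x":0,"y":0,"z":-25,"rx":0,"ry":0,"rz":0,"hand":40},{"x":0,"y":0,"z":0,"rx":0,"ry":0,"rz":0,"hand":40}]'
python3 - <<'E'
from h import *
np.set_printoptions(precision=1,suppress=True)
c=cal("wrist");im=grab_frame("wrist");s=sense();print(s["eef_pos"],s["tcp_rot"])
np.savez("w4.npz",**c);cv2.imwrite("pics/w4.png",im[:,:,::-1])
S=grab_frame("scene");T=grab_frame("top")
cv2.imwrite("pics/s4.png",np.hstack([im[:,:,::-1],S[:,:,::-1]])[:, :])
v=np.hstack([cv2.resize(im,(400,300)),cv2.resize(S[170:340,260:460],(400,340))[:300]]);cv2.imwrite("pics/v4.png",v[:,:,::-1])
for n,i in (("top",T),("scene",S)): print(blobs(i,(3,180,140),(14,255,255),8,(280,200,345,330))[0])
E
```

```text
clock: 5.4
eef_pos: [483.9, 122.4, 139.6]
tcp_rot: [3.142, 0.004, -3.117]
contact_force: [2.4, -5.2, 2.6]
opening: 0.157
grasp_force: 27.0
clock: 6.28
eef_pos: [482.7, 122.8, 210.4]
tcp_rot: [3.141, 0.004, -3.117]
contact_force: [-0.8, 0.5, -0.8]
opening: 0.469
grasp_force: 0.0
[481.9 122.6 209.2] [ 3.1  0.  -3.1]
[(array([303.2, 249.5]), 12, [303, 245, 2, 10])]
[(array([323.9, 234.1]), 26, [320, 231, 8, 7])]
```

View pics/v4.png

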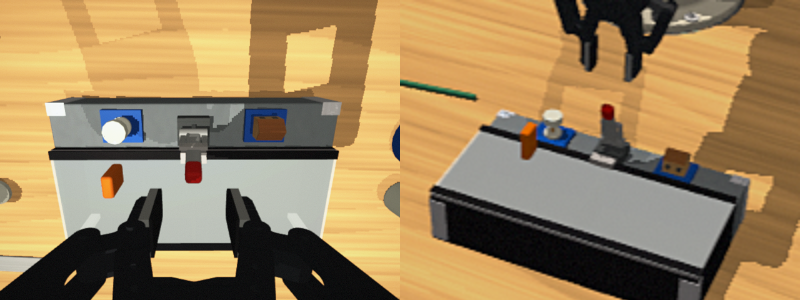

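The latch is thrown: the lever is upright over the lid, with its red tip at (193,172) in the left half of the view. The fin is clear at (112,180).

```bash
python3 -m creep '[{"x":-11,"y":-28.5,"z":0,"rx":0,"ry":0,"rz":0,"hand":40},{"x":-11,"y":-28.5,"z":0,"rx":0,"ry":0,"rz":0,"hand":40},{"x":-11.5,"y":-28.5,"z":0,"rx":0,"ry":0,"rz":0,"hand":40},{"x":0,"y":0,"z":30,"rx":0,"ry":0,"rz":0,"hand":40},{"x":0,"y":0,"z":30,"rx":0,"ry":0,"rz":0,"hand":40},{"x":0,"y":0,"z":30,"rx":0,"ry":0,"rz":0,"hand":40},{"x":0,"y":0,"z":20,"rx":0,"ry":0,"rz":0,"hand":40},{"x":0,"y":0,"z":0,"rx":0,"ry":0,"rz":0,"hand":40},{"x":0,"y":0,"z":0,"rx":0,"ry":0,"rz":0,"hand":0},{"x":0,"y":0,"z":0,"rx":0,"ry":0,"rz":0,"hand":0},{"x":0,"y":0,"z":0,"rx":0,"ry":0,"rz":0,"hand":0},{"x":0,"y":0,"z":0,"rx":0,"ry":0,"rz":0,"hand":0}]' 25
```

```text
clock: 7.92
eef_pos: [517.5, 38.1, 99.3]
tcp_rot: [3.141, 0.001, -3.117]
contact_force: [-1.2, 5.1, 2.9]
opening: 0.136
grasp_force: 30.4
```

```bash
python3 -m creep '[{"x":-4.5,"y":0,"z":-11.9,"rx":0,"ry":0,"rz":0,"hand":0},{"x":-5.8,"y":0,"z":-11.4,"rx":0,"ry":0,"rz":0,"hand":0},{"x":-7.1,"y":0,"z":-10.6,"rx":0,"ry":0,"rz":0,"hand":0},{"x":-8.3,"y":0,"z":-9.7,"rx":0,"ry":0,"rz":0,"hand":0},{"x":-9.3,"y":0,"z":-8.7,"rx":0,"ry":0,"rz":0,"hand":0},{"x":-10.3,"y":0,"z":-7.6,"rx":0,"ry":0,"rz":0,"hand":0},{"x":-11,"y":0,"z":-6.4,"rx":0,"ry":0,"rz":0,"hand":0},{"x":-11.7,"y":0,"z":-5,"rx":0,"ry":0,"rz":0,"hand":0},{"x":-12.3,"y":0,"z":-3.7,"rx":0,"ry":0,"rz":0,"hand":0},{"x":-12.5,"y":0,"z":-2.2,"rx":0,"ry":0,"rz":0,"hand":0},{"x":-12.8,"y":0,"z":-0.8,"rx":0,"ry":0,"rz":0,"hand":0},{"x":-12.7,"y":0,"z":0.7,"rx":0,"ry":0,"rz":0,"hand":0},{"x":-12.6,"y":0,"z":2.1,"rx":0,"ry":0,"rz":0,"hand":0},{"x":-12.2,"y":0,"z":3.6,"rx":0,"ry":0,"rz":0,"hand":0},{"x":-11.8,"y":0,"z":4.9,"rx":0,"ry":0,"rz":0,"hand":0},{"x":-11.1,"y":0,"z":6.3,"rx":0,"ry":0,"rz":0,"hand":0},{"x":0,"y":0,"z":0,"rx":0,"ry":0,"rz":0,"hand":0},{"x":0,"y":0,"z":0,"rx":0,"ry":0,"rz":0,"hand":0}]' 30
```

```text
clock: 10.18
eef_pos: [683.4, 42.4, 159.3]
tcp_rot: [3.141, 0.001, -3.118]
contact_force: [1.7, 5.7, -0.6]
opening: 0.131
grasp_force: 35.9
```

```bash
python3 -m creep '[{"x":0,"y":0,"z":0,"rx":0,"ry":0,"rz":0,"hand":40},{"x":0,"y":0,"z":0,"rx":0,"ry":0,"rz":0,"hand":40},{"x":0,"y":0,"z":0,"rx":0,"ry":0,"rz":0,"hand":40},{"x":0,"y":0,"z":-30,"rx":0,"ry":0,"rz":0,"hand":40},{"x":0,"y":0,"z":-35,"rx":0,"ry":0,"rz":0,"hand":40},{"x":0,"y":0,"z":-35,"rx":0,"ry":0,"rz":0,"hand":40},{"x":0,"y":0,"z":0,"rx":0,"ry":0,"rz":0.1745,"hand":70},{"x":0,"y":0,"z":0,"rx":0,"ry":0,"rz":0.1745,"hand":70},{"x":0,"y":0,"z":0,"rx":0,"ry":0,"rz":0.1745,"hand":70},{"x":0,"y":0,"z":0,"rx":0,"ry":0,"rz":0.1745,"hand":70},{"x":0,"y":0,"z":0,"rx":0,"ry":0,"rz":0.1745,"hand":70},{"x":0,"y":0,"z":0,"rx":0,"ry":0,"rz":0.1745,"hand":70},{"x":0,"y":0,"z":0,"rx":0,"ry":0,"rz":0.1745,"hand":70},{"x":0,"y":0,"z":0,"rx":0,"ry":0,"rz":0.1745,"hand":70},{"x":0,"y":0,"z":0,"rx":0,"ry":0,"rz":0.1745,"hand":70}]' 30
python3 -m creep '[{"x":-33.4,"y":-17.6,"z":0,"rx":0,"ry":0,"rz":0,"hand":70},{"x":-33.4,"y":-17.6,"z":0,"rx":0,"ry":0,"rz":0,"hand":70},{"x":-33.4,"y":-17.6,"z":0,"rx":0,"ry":0,"rz":0,"hand":70},{"x":-33.4,"y":-17.6,"z":0,"rx":0,"ry":0,"rz":0,"hand":70},{"x":-33.4,"y":-17.6,"z":0,"rx":0,"ry":0,"rz":0,"hand":70},{"x":-33.4,"y":-17.6,"z":0,"rx":0,"ry":0,"rz":0,"hand":70},{"x":0,"y":0,"z":0,"rx":0,"ry":0,"rz":0,"hand":70},{"x":0,"y":0,"z":0,"rx":0,"ry":0,"rz":0,"hand":70}]'
cat > look.py <<'E'
from h import *
import sys
np.set_printoptions(precision=1,suppress=True)
n=sys.argv[1]
P={}
for k in("wrist","top","scene"):
    c=cal(k);im=grab_frame(k);P[k]=(c,im);cv2.imwrite(f"pics/{k}_{n}.png",im[:,:,::-1])
s=sense();print("tcp",s["eef_pos"],s["tcp_rot"],"hand",s["opening"]*85.4,s["grasp_force"])
c,im=P["top"]
print("top white",[(onz(c,*b[0],48),b[1]) for b in blobs(im,(0,0,190),(180,50,255),90,(345,200,560,400))[0]])
print("top brown",[(onz(c,*b[0],37),b[1]) for b in blobs(im,(3,120,20),(14,255,160),80,(345,200,560,400))[0]])
c,im=P["wrist"]
print("wrist white",[(onz(c,*b[0],48),b[1]) for b in blobs(im,(0,0,190),(180,50,255),400)[0]])
print("wrist brown",[(onz(c,*b[0],37),b[0],b[1]) for b in blobs(im,(3,120,20),(14,255,160),700)[0]])
np.savez("wc.npz",**c)
E
python3 look.py a
```

```text
clock: 12.05
eef_pos: [683.0, 41.5, 259.1]
tcp_rot: [-3.142, 0.0, 1.589]
contact_force: [-0.1, -0.7, 0.1]
opening: 0.815
grasp_force: 0.0
clock: 13.05
eef_pos: [582.6, -161.0, 259.2]
tcp_rot: [3.141, -0.0, 1.595]
contact_force: [0.7, 0.6, 0.4]
opening: 0.819
grasp_force: 0.0
tcp [ 582.8 -160.3  259.1] [ 3.1 -0.   1.6] hand 70.08517615561185 0.0
top white [(array([ 636.4, -175.2,   48. ]), 143), (array([ 590.9, -415.4,   48. ]), 403)]
top brown []
wrist white [(array([ 581.2, -160.2,   48. ]), 1476), (array([ 609.8, -278.7,   48. ]), 1086), (array([ 431.2, -294.5,   48. ]), 634)]
wrist brown [(array([ 567.3, -398. ,   37. ]), array([290. , 425.9]), 1183)]
```

Run:
```python
import cv2,numpy as np
a=cv2.imread("pics/wrist_a.png");b=cv2.imread("pics/top_a.png")
cv2.imwrite("pics/va.png",np.hstack([cv2.resize(a,(400,300)),b[110:350,160:560][:, :400].copy() if 0 else cv2.resize(b[100:400,150:550],(400,300))]))
```

```text
(no output)
```

View pics/va.png

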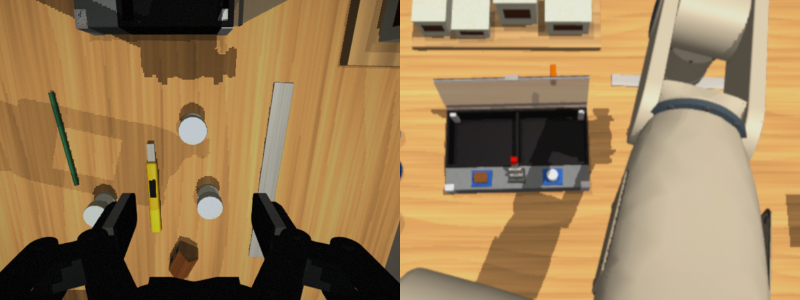

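Left half: three upright trees, with the nearest under the gripper at (193,128), and the house at (185,258). Right half: the lid is wide open, both compartments are empty and the latch is upright.

```bash
python3 -m creep '[{"x":0,"y":0,"z":40,"rx":0,"ry":0,"rz":0,"hand":68},{"x":0,"y":0,"z":40,"rx":0,"ry":0,"rz":0,"hand":68},{"x":0,"y":0,"z":40,"rx":0,"ry":0,"rz":0,"hand":68},{"x":0,"y":0,"z":40,"rx":0,"ry":0,"rz":0,"hand":68},{"x":0,"y":0,"z":35,"rx":0,"ry":0,"rz":0,"hand":68},{"x":0,"y":0,"z":25,"rx":0,"ry":0,"rz":0,"hand":68},{"x":0,"y":0,"z":0,"rx":0,"ry":0,"rz":0,"hand":68},{"x":0,"y":0,"z":0,"rx":0,"ry":0,"rz":0,"hand":0},{"x":0,"y":0,"z":0,"rx":0,"ry":0,"rz":0,"hand":0},{"x":0,"y":0,"z":0,"rx":0,"ry":0,"rz":0,"hand":0},{"x":0,"y":0,"z":0,"rx":0,"ry":0,"rz":0,"hand":0},{"x":0,"y":0,"z":0,"rx":0,"ry":0,"rz":0,"hand":0},{"x":0,"y":0,"z":-30,"rx":0,"ry":0,"rz":0,"hand":0},{"x":0,"y":0,"z":-40,"rx":0,"ry":0,"rz":0,"hand":0},{"x":0,"y":0,"z":-40,"rx":0,"ry":0,"rz":0,"hand":0},{"x":0,"y":0,"z":-40,"rx":0,"ry":0,"rz":0,"hand":0}]' 35
python3 -m creep '[{"x":32,"y":-4.2,"z":0,"rx":0,"ry":0,"rz":0,"hand":0},{"x":32,"y":-4.2,"z":0,"rx":0,"ry":0,"rz":0,"hand":0},{"x":32,"y":-4.2,"z":0,"rx":0,"ry":0,"rz":0,"hand":0},{"x":32,"y":-4.2,"z":0,"rx":0,"ry":0,"rz":0,"hand":0},{"x":32,"y":-4.2,"z":0,"rx":0,"ry":0,"rz":0,"hand":0},{"x":0,"y":0,"z":0,"rx":0,"ry":0,"rz":0,"hand":0},{"x":0,"y":0,"z":0,"rx":0,"ry":0,"rz":0,"hand":0}]' 35
```

```text
clock: 15.2
eef_pos: [582.3, -161.2, 190.9]
tcp_rot: [3.141, 0.0, 1.595]
contact_force: [0.6, -1.2, -0.2]
opening: 0.456
grasp_force: 35.4
clock: 16.08
eef_pos: [557.6, -2.0, 189.4]
tcp_rot: [3.141, 0.0, 1.596]
contact_force: [0.4, 0.1, 0.7]
opening: 0.454
grasp_force: 35.4
```

```bash
python3 -m creep '[{"x":0,"y":0,"z":30,"rx":0,"ry":0,"rz":0,"hand":0},{"x":0,"y":0,"z":35,"rx":0,"ry":0,"rz":0,"hand":0},{"x":0,"y":0,"z":35,"rx":0,"ry":0,"rz":0,"hand":0},{"x":0,"y":0,"z":27,"rx":0,"ry":0,"rz":0,"hand":0},{"x":0,"y":0,"z":15,"rx":0,"ry":0,"rz":0,"hand":0},{"x":0,"y":0,"z":0,"rx":0,"ry":0,"rz":0,"hand":60},{"x":0,"y":0,"z":0,"rx":0,"ry":0,"rz":0,"hand":60},{"x":0,"y":0,"z":0,"rx":0,"ry":0,"rz":0,"hand":60},{"x":0,"y":0,"z":-30,"rx":0,"ry":0,"rz":0,"hand":60},{"x":0,"y":0,"z":-40,"rx":0,"ry":0,"rz":0,"hand":60},{"x":0,"y":0,"z":-40,"rx":0,"ry":0,"rz":0,"hand":60},{"x":0,"y":0,"z":-50,"rx":0,"ry":0,"rz":0,"hand":60},{"x":0,"y":0,"z":0,"rx":0,"ry":0,"rz":0,"hand":60},{"x":0,"y":0,"z":0,"rx":0,"ry":0,"rz":0,"hand":60}]' 35
python3 look.py b
```

```text
clock: 17.82
eef_pos: [557.3, -1.7, 207.4]
tcp_rot: [3.141, 0.0, 1.595]
contact_force: [-0.6, -0.6, -0.3]
opening: 0.704
grasp_force: 0.0
tcp [556.7  -1.7 205.9] [-3.1 -0.   1.6] hand 59.68394426316039 0.0
top white [(array([ 609.8, -278.7,   48. ]), 204), (array([ 555.3, -140.2,   48. ]), 213), (array([ 436.3, -298.2,   48. ]), 228)]
top brown [(array([ 566.3, -397.1,   37. ]), 294)]
wrist white [(array([743.6,  36.3,  48. ]), 4576), (array([447.4,  38. ,  48. ]), 1288), (array([481. ,  21.7,  48. ]), 532), (array([557.2,  -3.1,  48. ]), 2257), (array([444.2, -32.6,  48. ]), 536), (array([ 688.6, -103.3,   48. ]), 831)]
wrist brown []
```

Run:
```python
import cv2,numpy as np
a=cv2.imread("pics/wrist_b.png");b=cv2.imread("pics/top_b.png")
cv2.imwrite("pics/vb.png",np.hstack([cv2.resize(a,(400,300)),cv2.resize(b[160:385,250:550],(400,300))]))
```

```text
(no output)
```

View pics/vb.png

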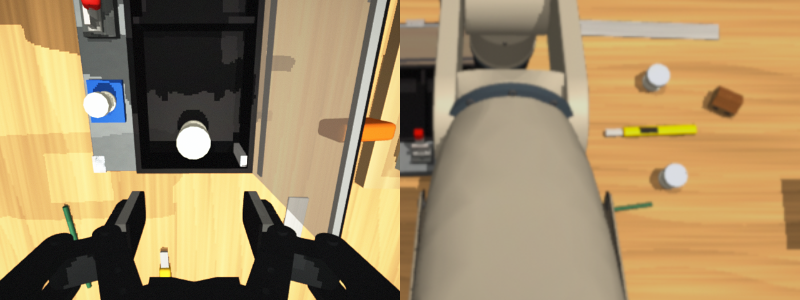

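The tree stands in the right compartment (193,140). Two trees and the house remain undisturbed, at (655,77), (673,176) and (722,100) in the right half.

```bash
python3 -m creep '[{"x":-30.9,"y":5.1,"z":0,"rx":0,"ry":0,"rz":0,"hand":62},{"x":-30.9,"y":5.1,"z":0,"rx":0,"ry":0,"rz":0,"hand":62},{"x":-30.9,"y":5.1,"z":0,"rx":0,"ry":0,"rz":0,"hand":62},{"x":-30.9,"y":5.1,"z":0,"rx":0,"ry":0,"rz":0,"hand":62},{"x":-30.9,"y":5.1,"z":0,"rx":0,"ry":0,"rz":0,"hand":62},{"x":-30.9,"y":5.1,"z":0,"rx":0,"ry":0,"rz":0,"hand":62},{"x":-30.9,"y":5.1,"z":0,"rx":0,"ry":0,"rz":0,"hand":62},{"x":-30.9,"y":5.1,"z":0,"rx":0,"ry":0,"rz":0,"hand":62},{"x":-30.9,"y":5.1,"z":0,"rx":0,"ry":0,"rz":0,"hand":62},{"x":0,"y":0,"z":0,"rx":0,"ry":0,"rz":0,"hand":62},{"x":0,"y":0,"z":0,"rx":0,"ry":0,"rz":0,"hand":62}]' 35
python3 look.py c
```

```text
clock: 19.35
eef_pos: [609.6, -278.1, 205.9]
tcp_rot: [-3.14, -0.001, 1.595]
contact_force: [-0.9, 0.7, 0.0]
opening: 0.727
grasp_force: 0.0
tcp [ 610.  -277.6  206.8] [-3.1 -0.   1.6] hand 62.13646051412995 0.0
top white [(array([ 609.8, -278.2,   48. ]), 197), (array([261.4, -96.7,  48. ]), 2273), (array([ 225. , -221.9,   48. ]), 1030)]
top brown []
wrist white [(array([ 609.9, -278.5,   48. ]), 2044), (array([ 436.6, -297.5,   48. ]), 1914)]
wrist brown [(array([ 568.6, -399.4,   37. ]), array([258.1, 361. ]), 1951)]
```

```bash
python3 -m creep '[{"x":0,"y":0,"z":40,"rx":0,"ry":0,"rz":0,"hand":62},{"x":0,"y":0,"z":40,"rx":0,"ry":0,"rz":0,"hand":62},{"x":0,"y":0,"z":40,"rx":0,"ry":0,"rz":0,"hand":62},{"x":0,"y":0,"z":30,"rx":0,"ry":0,"rz":0,"hand":62},{"x":0,"y":0,"z":17,"rx":0,"ry":0,"rz":0,"hand":62},{"x":0,"y":0,"z":0,"rx":0,"ry":0,"rz":0,"hand":62},{"x":0,"y":0,"z":0,"rx":0,"ry":0,"rz":0,"hand":0},{"x":0,"y":0,"z":0,"rx":0,"ry":0,"rz":0,"hand":0},{"x":0,"y":0,"z":0,"rx":0,"ry":0,"rz":0,"hand":0},{"x":0,"y":0,"z":0,"rx":0,"ry":0,"rz":0,"hand":0},{"x":0,"y":0,"z":0,"rx":0,"ry":0,"rz":0,"hand":0},{"x":0,"y":0,"z":-30,"rx":0,"ry":0,"rz":0,"hand":0},{"x":0,"y":0,"z":-40,"rx":0,"ry":0,"rz":0,"hand":0},{"x":0,"y":0,"z":-40,"rx":0,"ry":0,"rz":0,"hand":0},{"x":0,"y":0,"z":-40,"rx":0,"ry":0,"rz":0,"hand":0}]' 35
python3 -m creep '[{"x":32.6,"y":-4.6,"z":0,"rx":0,"ry":0,"rz":0,"hand":0},{"x":32.6,"y":-4.6,"z":0,"rx":0,"ry":0,"rz":0,"hand":0},{"x":32.6,"y":-4.6,"z":0,"rx":0,"ry":0,"rz":0,"hand":0},{"x":32.6,"y":-4.6,"z":0,"rx":0,"ry":0,"rz":0,"hand":0},{"x":32.6,"y":-4.6,"z":0,"rx":0,"ry":0,"rz":0,"hand":0},{"x":32.6,"y":-4.6,"z":0,"rx":0,"ry":0,"rz":0,"hand":0},{"x":32.6,"y":-4.6,"z":0,"rx":0,"ry":0,"rz":0,"hand":0},{"x":32.6,"y":-4.6,"z":0,"rx":0,"ry":0,"rz":0,"hand":0},{"x":32.6,"y":-4.6,"z":0,"rx":0,"ry":0,"rz":0,"hand":0},{"x":32.6,"y":-4.6,"z":0,"rx":0,"ry":0,"rz":0,"hand":0},{"x":0,"y":0,"z":0,"rx":0,"ry":0,"rz":0,"hand":0},{"x":0,"y":0,"z":0,"rx":0,"ry":0,"rz":0,"hand":0}]' 35
```

```text
clock: 21.38
eef_pos: [610.0, -278.6, 191.9]
tcp_rot: [3.141, 0.0, 1.595]
contact_force: [0.3, -1.1, -0.1]
opening: 0.454
grasp_force: 35.4
clock: 22.88
eef_pos: [556.3, 45.8, 190.4]
tcp_rot: [3.141, 0.0, 1.596]
contact_force: [0.4, -0.8, -1.5]
opening: 0.454
grasp_force: 35.4
```

```bash
python3 -m creep '[{"x":0,"y":0,"z":30,"rx":0,"ry":0,"rz":0,"hand":0},{"x":0,"y":0,"z":35,"rx":0,"ry":0,"rz":0,"hand":0},{"x":0,"y":0,"z":35,"rx":0,"ry":0,"rz":0,"hand":0},{"x":0,"y":0,"z":28,"rx":0,"ry":0,"rz":0,"hand":0},{"x":0,"y":0,"z":15,"rx":0,"ry":0,"rz":0,"hand":0},{"x":0,"y":0,"z":0,"rx":0,"ry":0,"rz":0,"hand":60},{"x":0,"y":0,"z":0,"rx":0,"ry":0,"rz":0,"hand":60},{"x":0,"y":0,"z":0,"rx":0,"ry":0,"rz":0,"hand":60},{"x":0,"y":0,"z":-30,"rx":0,"ry":0,"rz":0,"hand":60},{"x":0,"y":0,"z":-40,"rx":0,"ry":0,"rz":0,"hand":60},{"x":0,"y":0,"z":-40,"rx":0,"ry":0,"rz":0,"hand":60},{"x":0,"y":0,"z":-50,"rx":0,"ry":0,"rz":0,"hand":60}]' 35
python3 -m creep '[{"x":-31,"y":-11.6,"z":0,"rx":0,"ry":0,"rz":0,"hand":62},{"x":-31,"y":-11.6,"z":0,"rx":0,"ry":0,"rz":0,"hand":62},{"x":-31,"y":-11.6,"z":0,"rx":0,"ry":0,"rz":0,"hand":62},{"x":-31,"y":-11.6,"z":0,"rx":0,"ry":0,"rz":0,"hand":62},{"x":-31,"y":-11.6,"z":0,"rx":0,"ry":0,"rz":0,"hand":62},{"x":-31,"y":-11.6,"z":0,"rx":0,"ry":0,"rz":0,"hand":62},{"x":-31,"y":-11.6,"z":0,"rx":0,"ry":0,"rz":0,"hand":62},{"x":-31,"y":-11.6,"z":0,"rx":0,"ry":0,"rz":0,"hand":62},{"x":-31,"y":-11.6,"z":0,"rx":0,"ry":0,"rz":0,"hand":62},{"x":-31,"y":-11.6,"z":0,"rx":0,"ry":0,"rz":0,"hand":62},{"x":-31,"y":-11.6,"z":0,"rx":0,"ry":0,"rz":0,"hand":62},{"x":0,"y":0,"z":0,"rx":0,"ry":0,"rz":0,"hand":62},{"x":0,"y":0,"z":0,"rx":0,"ry":0,"rz":0,"hand":62}]' 35
python3 look.py d
```

```text
clock: 24.38
eef_pos: [555.8, 46.1, 208.5]
tcp_rot: [-3.141, 0.0, 1.595]
contact_force: [-0.0, 0.3, 0.5]
opening: 0.705
grasp_force: 0.0
clock: 26.0
eef_pos: [437.0, -297.6, 207.4]
tcp_rot: [3.141, -0.0, 1.595]
contact_force: [0.9, -0.1, -1.0]
opening: 0.723
grasp_force: 0.0
tcp [ 437.3 -297.1  207.2] [ 3.1 -0.   1.6] hand 61.91448725502382 0.0
top white [(array([ 592.4, -522.3,   48. ]), 431), (array([ 436.3, -297.5,   48. ]), 228), (array([ 424.4, -396.9,   48. ]), 359)]
top brown []
wrist white [(array([ 436.2, -297.6,   48. ]), 2026)]
wrist brown [(array([ 568.2, -393.3,   37. ]), array([464.7, 337.3]), 1496)]
```

```bash
python3 -m creep '[{"x":0,"y":0,"z":40,"rx":0,"ry":0,"rz":0,"hand":60},{"x":0,"y":0,"z":40,"rx":0,"ry":0,"rz":0,"hand":60},{"x":0,"y":0,"z":40,"rx":0,"ry":0,"rz":0,"hand":60},{"x":0,"y":0,"z":30,"rx":0,"ry":0,"rz":0,"hand":60},{"x":0,"y":0,"z":18,"rx":0,"ry":0,"rz":0,"hand":60},{"x":0,"y":0,"z":0,"rx":0,"ry":0,"rz":0,"hand":60},{"x":0,"y":0,"z":0,"rx":0,"ry":0,"rz":0,"hand":0},{"x":0,"y":0,"z":0,"rx":0,"ry":0,"rz":0,"hand":0},{"x":0,"y":0,"z":0,"rx":0,"ry":0,"rz":0,"hand":0},{"x":0,"y":0,"z":0,"rx":0,"ry":0,"rz":0,"hand":0},{"x":0,"y":0,"z":0,"rx":0,"ry":0,"rz":0,"hand":0},{"x":0,"y":0,"z":-30,"rx":0,"ry":0,"rz":0,"hand":0},{"x":0,"y":0,"z":-40,"rx":0,"ry":0,"rz":0,"hand":0},{"x":0,"y":0,"z":-40,"rx":0,"ry":0,"rz":0,"hand":0},{"x":0,"y":0,"z":-40,"rx":0,"ry":0,"rz":0,"hand":0}]' 35
python3 -m creep '[{"x":32.3,"y":10.6,"z":0,"rx":0,"ry":0,"rz":0,"hand":0},{"x":32.3,"y":10.6,"z":0,"rx":0,"ry":0,"rz":0,"hand":0},{"x":32.3,"y":10.6,"z":0,"rx":0,"ry":0,"rz":0,"hand":0},{"x":32.3,"y":10.6,"z":0,"rx":0,"ry":0,"rz":0,"hand":0},{"x":32.3,"y":10.6,"z":0,"rx":0,"ry":0,"rz":0,"hand":0},{"x":32.3,"y":10.6,"z":0,"rx":0,"ry":0,"rz":0,"hand":0},{"x":32.3,"y":10.6,"z":0,"rx":0,"ry":0,"rz":0,"hand":0},{"x":32.3,"y":10.6,"z":0,"rx":0,"ry":0,"rz":0,"hand":0},{"x":32.3,"y":10.6,"z":0,"rx":0,"ry":0,"rz":0,"hand":0},{"x":32.3,"y":10.6,"z":0,"rx":0,"ry":0,"rz":0,"hand":0},{"x":32.3,"y":10.6,"z":0,"rx":0,"ry":0,"rz":0,"hand":0},{"x":32.3,"y":10.6,"z":0,"rx":0,"ry":0,"rz":0,"hand":0},{"x":0,"y":0,"z":0,"rx":0,"ry":0,"rz":0,"hand":0},{"x":0,"y":0,"z":0,"rx":0,"ry":0,"rz":0,"hand":0}]' 35
```

```text
clock: 28.02
eef_pos: [436.8, -297.8, 190.8]
tcp_rot: [3.141, 0.0, 1.595]
contact_force: [0.9, -0.2, -1.7]
opening: 0.458
grasp_force: 35.5
clock: 29.78
eef_pos: [554.3, 92.3, 189.2]
tcp_rot: [-3.141, 0.0, 1.596]
contact_force: [-0.3, 0.1, -1.1]
opening: 0.456
grasp_force: 35.5
```

```bash
python3 -m creep '[{"x":0,"y":0,"z":30,"rx":0,"ry":0,"rz":0,"hand":0},{"x":0,"y":0,"z":35,"rx":0,"ry":0,"rz":0,"hand":0},{"x":0,"y":0,"z":35,"rx":0,"ry":0,"rz":0,"hand":0},{"x":0,"y":0,"z":27,"rx":0,"ry":0,"rz":0,"hand":0},{"x":0,"y":0,"z":15,"rx":0,"ry":0,"rz":0,"hand":0},{"x":0,"y":0,"z":0,"rx":0,"ry":0,"rz":0,"hand":60},{"x":0,"y":0,"z":0,"rx":0,"ry":0,"rz":0,"hand":60},{"x":0,"y":0,"z":0,"rx":0,"ry":0,"rz":0,"hand":60},{"x":0,"y":0,"z":-30,"rx":0,"ry":0,"rz":0,"hand":60},{"x":0,"y":0,"z":-40,"rx":0,"ry":0,"rz":0,"hand":60},{"x":0,"y":0,"z":-40,"rx":0,"ry":0,"rz":0,"hand":60},{"x":0,"y":0,"z":-50,"rx":0,"ry":0,"rz":0,"hand":60}]' 35
python3 -m creep '[{"x":-32.5,"y":0,"z":0,"rx":0,"ry":0,"rz":0,"hand":75},{"x":-32.5,"y":0,"z":0,"rx":0,"ry":0,"rz":0,"hand":75},{"x":-32.5,"y":0,"z":0,"rx":0,"ry":0,"rz":0,"hand":75},{"x":-32.5,"y":0,"z":0,"rx":0,"ry":0,"rz":0,"hand":75},{"x":-32.5,"y":0,"z":0,"rx":0,"ry":0,"rz":0,"hand":75},{"x":-32.5,"y":0,"z":0,"rx":0,"ry":0,"rz":0,"hand":75},{"x":-32.5,"y":0,"z":0,"rx":0,"ry":0,"rz":0,"hand":75},{"x":-32.5,"y":0,"z":0,"rx":0,"ry":0,"rz":0,"hand":75},{"x":-32.5,"y":0,"z":0,"rx":0,"ry":0,"rz":0,"hand":75},{"x":-32.5,"y":0,"z":0,"rx":0,"ry":0,"rz":0,"hand":75},{"x":-32.5,"y":0,"z":0,"rx":0,"ry":0,"rz":0,"hand":75},{"x":-32.5,"y":0,"z":0,"rx":0,"ry":0,"rz":0,"hand":75},{"x":-32.5,"y":0,"z":0,"rx":0,"ry":0,"rz":0,"hand":75},{"x":-32.5,"y":0,"z":0,"rx":0,"ry":0,"rz":0,"hand":75},{"x":-32.5,"y":2,"z":0,"rx":0,"ry":0,"rz":0,"hand":75},{"x":0,"y":0,"z":0,"rx":0,"ry":0,"rz":0,"hand":75},{"x":0,"y":0,"z":0,"rx":0,"ry":0,"rz":0,"hand":75}]' 35
python3 look.py e
python3 - <<'E'
import cv2,numpy as np
a=cv2.imread("pics/wrist_e.png");b=cv2.imread("pics/top_e.png")
cv2.imwrite("pics/ve.png",np.hstack([a[100:400,110:510],cv2.resize(b[180:330,180:380],(400,300))]))
E
```

```text
clock: 31.28
eef_pos: [554.2, 92.7, 208.6]
tcp_rot: [-3.141, 0.0, 1.595]
contact_force: [0.4, -0.1, -0.8]
opening: 0.699
grasp_force: 0.0
clock: 33.4
eef_pos: [568.4, -394.1, 207.3]
tcp_rot: [3.142, -0.0, 1.595]
contact_force: [-1.0, 0.1, -0.4]
opening: 0.878
grasp_force: 0.0
tcp [ 568.7 -393.6  207.3] [ 3.1 -0.   1.6] hand 75.01591954033489 0.0
top white [(array([ 335.1, -198.2,   48. ]), 6575), (array([ 225.2, -390.4,   48. ]), 819)]
top brown [(array([ 566.5, -397.8,   37. ]), 301)]
wrist white []
wrist brown [(array([ 569. , -399.4,   37. ]), array([310.1, 229.3]), 2696)]
```

View pics/ve.png

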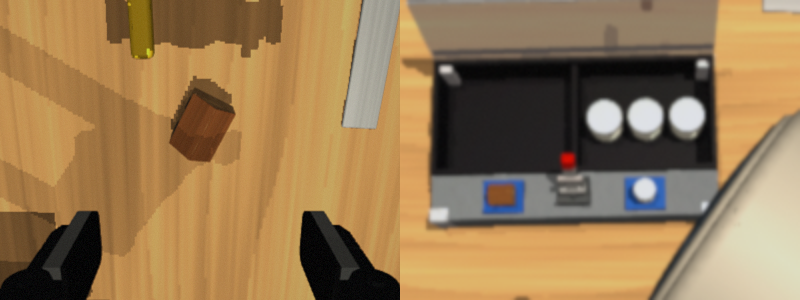

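All three trees stand in the right compartment (603–687, 117 in the right half). The house roof is at about (203,125) in the left half, with its ridge running from upper right to lower left.

Run:
```python
from h import *
np.set_printoptions(precision=1,suppress=True)
c=dict(np.load("wc.npz"));im=cv2.imread("pics/wrist_e.png")[:,:,::-1].copy()
b,m=blobs(im,(3,120,20),(14,255,170),500,(250,160,370,280));print(b)
k=cv2.findContours(m,0,2)[0];k=max(k,key=cv2.contourArea)
for z in(28,37):
    P=np.array([onz(c,*p[0],z)[:2] for p in k],np.float32)
    r=cv2.minAreaRect(P);print(z,r,cv2.boxPoints(r))
z=cv2.resize(im[170:280,250:370],None,fx=5,fy=5,interpolation=2)
mm=cv2.resize(cv2.cvtColor(m[170:280,250:370],8),None,fx=1.6,fy=1.6)
z[:mm.shape[0],-mm.shape[1]:]=mm
cv2.imwrite("pics/z.png",z[:,:,::-1])
```

```text
[(array([310.1, 229.3]), 2696, [279, 192, 66, 70])]
28 ((568.8131713867188, -401.52764892578125), (53.5267448425293, 38.85020446777344), 63.476131439208984) [[ 539.5 -416.8]
 [ 574.2 -434.1]
 [ 598.1 -386.3]
 [ 563.4 -368.9]]
37 ((568.7618408203125, -398.9693298339844), (51.9362678527832, 37.69586944580078), 63.47600173950195) [[ 540.3 -413.8]
 [ 574.  -430.6]
 [ 597.2 -384.2]
 [ 563.5 -367.3]]
```

View pics/z.png

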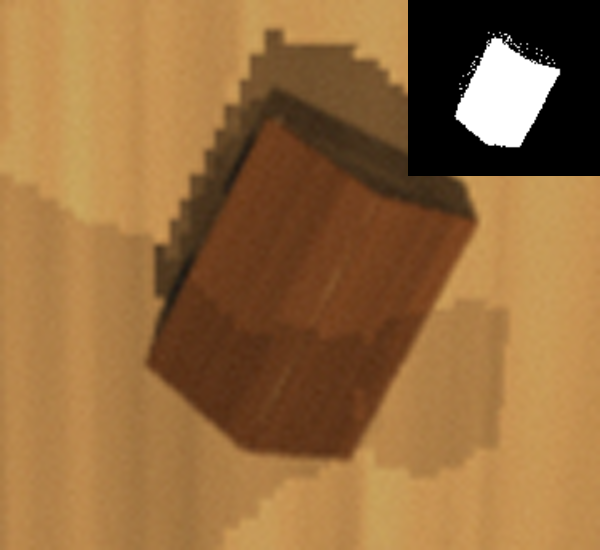

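The close-up shows the eave corners at (270,118), (150,362), (350,458) and (475,215), and the ridge ends at (375,190) and (245,450).

Run:
```python
from h import *
np.set_printoptions(precision=2,suppress=True)
c=dict(np.load("wc.npz"))
f=lambda x,y,z:onz(c,250+x/5-.4,170+y/5-.4,z)
e=[f(270,118,28),f(150,362,28),f(350,458,28),f(475,215,28)];r=[f(375,190,46),f(245,450,46)]
print(np.array(e),np.mean(e,0),np.array(r),np.mean(r,0))
for a,b in((e[1],e[0]),(e[2],e[3]),(r[1],r[0])): d=a-b;d=b-a;print(np.linalg.norm(d),np.arctan2(d[1],d[0]))
s=sense();print(s["eef_pos"],s["tcp_rot"][2])
```

```text
[[ 563.43 -373.58   28.  ]
 [ 545.18 -413.03   28.  ]
 [ 577.3  -428.47   28.  ]
 [ 595.39 -387.98   28.  ]] [ 570.33 -400.77   28.  ] [[ 579.04 -380.3    46.  ]
 [ 560.82 -420.84   46.  ]] [ 569.93 -400.57   46.  ]
43.46722480605681 1.137485176422293
44.34249086748396 1.1507461604865203
44.44672913056438 1.148260020287117
[ 568.68 -393.61  207.32] 1.5961356566242533
```

```bash
python3 -m creep '[{"x":0,"y":0,"z":0,"rx":0,"ry":0,"rz":-0.16,"hand":72},{"x":0,"y":0,"z":0,"rx":0,"ry":0,"rz":-0.16,"hand":72},{"x":0,"y":0,"z":0,"rx":0,"ry":0,"rz":-0.16,"hand":72},{"x":0,"y":0,"z":0,"rx":0,"ry":0,"rz":-0.16,"hand":72},{"x":0,"y":0,"z":0,"rx":0,"ry":0,"rz":-0.16,"hand":72},{"x":0,"y":0,"z":0,"rx":0,"ry":0,"rz":-0.16,"hand":72},{"x":0,"y":0,"z":0,"rx":0,"ry":0,"rz":-0.161,"hand":72},{"x":-4.1,"y":-5.6,"z":0,"rx":0,"ry":0,"rz":0,"hand":72},{"x":0,"y":0,"z":40,"rx":0,"ry":0,"rz":0,"hand":72},{"x":0,"y":0,"z":40,"rx":0,"ry":0,"rz":0,"hand":72},{"x":0,"y":0,"z":40,"rx":0,"ry":0,"rz":0,"hand":72},{"x":0,"y":0,"z":0,"rx":0,"ry":0,"rz":0,"hand":72},{"x":0,"y":0,"z":0,"rx":0,"ry":0,"rz":0,"hand":72}]' 35
python3 -m creep '[{"x":0,"y":0,"z":30,"rx":0,"ry":0,"rz":0,"hand":72},{"x":0,"y":0,"z":20,"rx":0,"ry":0,"rz":0,"hand":72},{"x":0,"y":0,"z":11,"rx":0,"ry":0,"rz":0,"hand":72},{"x":0,"y":0,"z":0,"rx":0,"ry":0,"rz":0,"hand":72},{"x":0,"y":0,"z":0,"rx":0,"ry":0,"rz":0,"hand":0},{"x":0,"y":0,"z":0,"rx":0,"ry":0,"rz":0,"hand":0},{"x":0,"y":0,"z":0,"rx":0,"ry":0,"rz":0,"hand":0},{"x":0,"y":0,"z":0,"rx":0,"ry":0,"rz":0,"hand":0},{"x":0,"y":0,"z":0,"rx":0,"ry":0,"rz":0,"hand":0},{"x":0,"y":0,"z":-30,"rx":0,"ry":0,"rz":0,"hand":0},{"x":0,"y":0,"z":-40,"rx":0,"ry":0,"rz":0,"hand":0},{"x":0,"y":0,"z":-40,"rx":0,"ry":0,"rz":0,"hand":0},{"x":0,"y":0,"z":-40,"rx":0,"ry":0,"rz":0,"hand":0},{"x":0,"y":0,"z":-24,"rx":0,"ry":0,"rz":0,"hand":0},{"x":0,"y":0,"z":0,"rx":0,"ry":0,"rz":-0.15,"hand":0},{"x":0,"y":0,"z":0,"rx":0,"ry":0,"rz":-0.15,"hand":0},{"x":0,"y":0,"z":0,"rx":0,"ry":0,"rz":-0.149,"hand":0},{"x":0,"y":0,"z":0,"rx":0,"ry":0,"rz":0,"hand":0}]' 40
```

```text
clock: 35.17
eef_pos: [570.8, -401.9, 88.5]
tcp_rot: [-3.141, 0.002, 2.715]
contact_force: [-0.3, -0.3, 1.2]
opening: 0.841
grasp_force: 0.0
clock: 37.42
eef_pos: [569.9, -401.2, 200.0]
tcp_rot: [3.141, -0.0, -3.119]
contact_force: [-0.2, -0.3, -1.6]
opening: 0.507
grasp_force: 41.5
```

```bash
python3 -m creep '[{"x":0,"y":33.5,"z":0,"rx":0,"ry":0,"rz":0,"hand":0},{"x":0,"y":33.5,"z":0,"rx":0,"ry":0,"rz":0,"hand":0},{"x":0,"y":33.5,"z":0,"rx":0,"ry":0,"rz":0,"hand":0},{"x":0,"y":33.5,"z":0,"rx":0,"ry":0,"rz":0,"hand":0},{"x":0,"y":33.5,"z":0,"rx":0,"ry":0,"rz":0,"hand":0},{"x":0,"y":33.5,"z":0,"rx":0,"ry":0,"rz":0,"hand":0},{"x":0,"y":33.5,"z":0,"rx":0,"ry":0,"rz":0,"hand":0},{"x":0,"y":33.5,"z":0,"rx":0,"ry":0,"rz":0,"hand":0},{"x":0,"y":33.5,"z":0,"rx":0,"ry":0,"rz":0,"hand":0},{"x":0,"y":33.5,"z":0,"rx":0,"ry":0,"rz":0,"hand":0},{"x":0,"y":33.5,"z":0,"rx":0,"ry":0,"rz":0,"hand":0},{"x":0,"y":33.5,"z":0,"rx":0,"ry":0,"rz":0,"hand":0},{"x":0,"y":33.5,"z":0,"rx":0,"ry":0,"rz":0,"hand":0},{"x":0,"y":33.5,"z":0,"rx":0,"ry":0,"rz":0,"hand":0},{"x":0,"y":33.5,"z":0,"rx":0,"ry":0,"rz":0,"hand":0},{"x":0,"y":33.5,"z":0,"rx":0,"ry":0,"rz":0,"hand":0},{"x":0,"y":33.5,"z":0,"rx":0,"ry":0,"rz":0,"hand":0},{"x":-2.3,"y":34,"z":0,"rx":0,"ry":0,"rz":0,"hand":0},{"x":0,"y":0,"z":0,"rx":0,"ry":0,"rz":0,"hand":0},{"x":0,"y":0,"z":0,"rx":0,"ry":0,"rz":0,"hand":0}]' 40
```

```text
clock: 39.92
eef_pos: [557.8, 201.6, 199.9]
tcp_rot: [-3.141, -0.0, -3.119]
contact_force: [0.1, -0.8, -0.9]
opening: 0.509
grasp_force: 41.4
```

```bash
python3 -m creep '[{"x":0,"y":0,"z":35,"rx":0,"ry":0,"rz":0,"hand":0},{"x":0,"y":0,"z":40,"rx":0,"ry":0,"rz":0,"hand":0},{"x":0,"y":0,"z":40,"rx":0,"ry":0,"rz":0,"hand":0},{"x":0,"y":0,"z":30,"rx":0,"ry":0,"rz":0,"hand":0},{"x":0,"y":0,"z":20,"rx":0,"ry":0,"rz":0,"hand":0},{"x":0,"y":0,"z":0,"rx":0,"ry":0,"rz":0,"hand":0},{"x":0,"y":0,"z":0,"rx":0,"ry":0,"rz":0,"hand":62},{"x":0,"y":0,"z":0,"rx":0,"ry":0,"rz":0,"hand":62},{"x":0,"y":0,"z":0,"rx":0,"ry":0,"rz":0,"hand":62},{"x":0,"y":0,"z":-30,"rx":0,"ry":0,"rz":0,"hand":62},{"x":0,"y":0,"z":-40,"rx":0,"ry":0,"rz":0,"hand":62},{"x":0,"y":0,"z":-40,"rx":0,"ry":0,"rz":0,"hand":62},{"x":0,"y":0,"z":-50,"rx":0,"ry":0,"rz":0,"hand":62},{"x":0,"y":0,"z":-40,"rx":0,"ry":0,"rz":0,"hand":62},{"x":0,"y":0,"z":0,"rx":0,"ry":0,"rz":0,"hand":40},{"x":0,"y":0,"z":0,"rx":0,"ry":0,"rz":0,"hand":40},{"x":0,"y":0,"z":0,"rx":0,"ry":0,"rz":0,"hand":40}]' 35
python3 look.py f
python3 - <<'E'
import cv2,numpy as np
a=cv2.imread("pics/wrist_f.png");b=cv2.imread("pics/top_f.png");s=cv2.imread("pics/scene_f.png")
cv2.imwrite("pics/vf.png",np.vstack([np.hstack([cv2.resize(a,(400,300)),cv2.resize(s,(400,300))]),cv2.resize(b[100:340,0:640],(800,300))]))
E
```

```text
clock: 42.05
eef_pos: [557.2, 201.7, 233.6]
tcp_rot: [-3.141, -0.002, -3.118]
contact_force: [0.4, 0.6, -0.3]
opening: 0.466
grasp_force: 0.0
tcp [557.6 201.9 234. ] [-3.1 -0.  -3.1] hand 39.836959985945924 0.0
top white []
top brown []
wrist white [(array([465.9, 234.6,  48. ]), 1797), (array([462.2,  16.5,  48. ]), 1265), (array([553.8,  99.7,  48. ]), 1972), (array([556.7,  42.1,  48. ]), 1988), (array([558.1,  -5.7,  48. ]), 1957), (array([589. , 454.9,  48. ]), 2369)]
wrist brown []
```

View pics/vf.png

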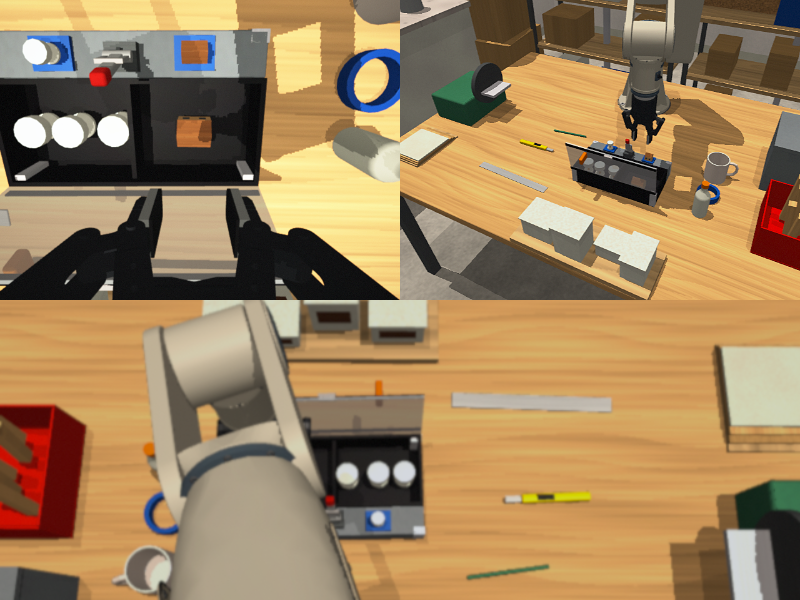

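The wrist view shows the house in the left compartment (195,132) and the trees in the right (30, 73 and 113, 130). The scene and top views show no pieces left on the bench and all the bystanders in place.

```bash
python3 -m creep '[{"x":0,"y":0,"z":-26,"rx":0,"ry":0,"rz":0,"hand":40},{"x":-20.4,"y":-27.1,"z":0,"rx":0,"ry":0,"rz":0,"hand":40},{"x":-20.4,"y":-27.1,"z":0,"rx":0,"ry":0,"rz":0,"hand":40},{"x":-20.4,"y":-27.1,"z":0,"rx":0,"ry":0,"rz":0,"hand":40},{"x":-20.4,"y":-27.1,"z":0,"rx":0,"ry":0,"rz":0,"hand":40},{"x":-20.4,"y":-27.1,"z":0,"rx":0,"ry":0,"rz":0,"hand":40},{"x":-20.4,"y":-27.1,"z":0,"rx":0,"ry":0,"rz":0,"hand":40},{"x":0,"y":0,"z":0,"rx":0,"ry":0,"rz":0,"hand":40},{"x":0,"y":0,"z":35,"rx":0,"ry":0,"rz":0,"hand":40},{"x":0,"y":0,"z":35,"rx":0,"ry":0,"rz":0,"hand":40},{"x":0,"y":0,"z":31,"rx":0,"ry":0,"rz":0,"hand":40},{"x":0,"y":0,"z":0,"rx":0,"ry":0,"rz":0,"hand":40},{"x":0,"y":0,"z":0,"rx":0,"ry":0,"rz":0,"hand":0},{"x":0,"y":0,"z":0,"rx":0,"ry":0,"rz":0,"hand":0},{"x":0,"y":0,"z":0,"rx":0,"ry":0,"rz":0,"hand":0},{"x":0,"y":0,"z":0,"rx":0,"ry":0,"rz":0,"hand":0}]' 30
```

```text
clock: 44.2
eef_pos: [685.3, 42.6, 161.7]
tcp_rot: [3.141, 0.003, -3.118]
contact_force: [1.1, 2.1, 4.9]
opening: 0.13
grasp_force: 33.5
```

```bash
python3 -m creep '[{"x":11.1,"y":0,"z":-6.3,"rx":0,"ry":0,"rz":0,"hand":0},{"x":11.8,"y":0,"z":-4.9,"rx":0,"ry":0,"rz":0,"hand":0},{"x":12.2,"y":0,"z":-3.6,"rx":0,"ry":0,"rz":0,"hand":0},{"x":12.6,"y":0,"z":-2.1,"rx":0,"ry":0,"rz":0,"hand":0},{"x":12.7,"y":0,"z":-0.7,"rx":0,"ry":0,"rz":0,"hand":0},{"x":12.8,"y":0,"z":0.8,"rx":0,"ry":0,"rz":0,"hand":0},{"x":12.5,"y":0,"z":2.2,"rx":0,"ry":0,"rz":0,"hand":0},{"x":12.3,"y":0,"z":3.7,"rx":0,"ry":0,"rz":0,"hand":0},{"x":11.7,"y":0,"z":5,"rx":0,"ry":0,"rz":0,"hand":0},{"x":11.3,"y":0,"z":6.4,"rx":0,"ry":0,"rz":0,"hand":0},{"x":10.6,"y":0,"z":7.6,"rx":0,"ry":0,"rz":0,"hand":0},{"x":9.6,"y":0,"z":8.7,"rx":0,"ry":0,"rz":0,"hand":0},{"x":8.6,"y":0,"z":9.7,"rx":0,"ry":0,"rz":0,"hand":0},{"x":7.4,"y":0,"z":10.6,"rx":0,"ry":0,"rz":0,"hand":0},{"x":6,"y":0,"z":11.4,"rx":0,"ry":0,"rz":0,"hand":0},{"x":4.5,"y":0,"z":11.9,"rx":0,"ry":0,"rz":0,"hand":0},{"x":0,"y":0,"z":1.5,"rx":0,"ry":0,"rz":0,"hand":0},{"x":0,"y":0,"z":0,"rx":0,"ry":0,"rz":0,"hand":0},{"x":0,"y":0,"z":0,"rx":0,"ry":0,"rz":0,"hand":0}]' 30
```

```text
clock: 46.58
eef_pos: [517.2, 38.1, 100.0]
tcp_rot: [-3.141, 0.001, -3.118]
contact_force: [-4.8, -5.4, 34.4]
opening: 0.131
grasp_force: 42.0
```

The lid is pressed shut: 34 N upward reaction and the fin back at its starting point. Next is the latch.

```bash
python3 -m creep '[{"x":0,"y":0,"z":0,"rx":0,"ry":0,"rz":0,"hand":40},{"x":0,"y":0,"z":0,"rx":0,"ry":0,"rz":0,"hand":40},{"x":0,"y":0,"z":0,"rx":0,"ry":0,"rz":0,"hand":40},{"x":0,"y":0,"z":-35,"rx":0,"ry":0,"rz":0,"hand":40},{"x":0,"y":0,"z":-40,"rx":0,"ry":0,"rz":0,"hand":40},{"x":0,"y":0,"z":-38,"rx":0,"ry":0,"rz":0,"hand":40},{"x":10.4,"y":28.4,"z":0,"rx":0,"ry":0,"rz":0,"hand":40},{"x":10.4,"y":28.4,"z":0,"rx":0,"ry":0,"rz":0,"hand":40},{"x":10.5,"y":28.5,"z":0,"rx":0,"ry":0,"rz":0,"hand":40},{"x":0,"y":0,"z":0,"rx":0,"ry":0,"rz":0,"hand":40},{"x":0,"y":0,"z":0,"rx":0,"ry":0,"rz":0,"hand":40}]' 30
python3 look.py g
python3 - <<'E'
import cv2,numpy as np
a=cv2.imread("pics/wrist_g.png");s=cv2.imread("pics/scene_g.png")
cv2.imwrite("pics/vg.png",np.hstack([cv2.resize(a,(400,300)),cv2.resize(s[170:320,260:460],(400,300))]))
E
```

```text
clock: 47.95
eef_pos: [483.3, 122.7, 210.9]
tcp_rot: [-3.141, -0.001, -3.117]
contact_force: [-0.1, -0.8, -0.6]
opening: 0.471
grasp_force: 0.0
tcp [483.5 122.3 211. ] [-3.1 -0.  -3.1] hand 40.18911005931063 0.0
top white []
top brown []
wrist white [(array([450.5, -34.4,  48. ]), 601), (array([476.2,  29.1,  48. ]), 1099), (array([550.2, 125.9,  48. ]), 33638), (array([ 668.4, -121. ,   48. ]), 1089)]
wrist brown [(array([470.5, 215.9,  37. ]), array([433.8, 206.6]), 1446), (array([536.6,  23.8,  37. ]), array([185.2, 281.7]), 821)]
```

View pics/vg.png

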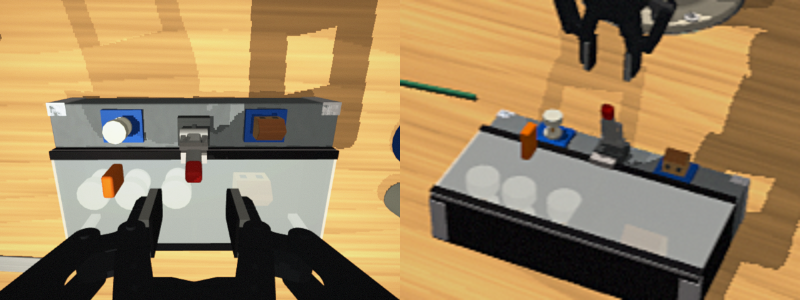

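The lid is shut flat with the three trees and the house showing through it. The lever still stands open, with its red tip at (193,172).

```bash
python3 -m creep '[{"x":0,"y":0,"z":30,"rx":0,"ry":0,"rz":0,"hand":40},{"x":0,"y":0,"z":25,"rx":0,"ry":0,"rz":0,"hand":40},{"x":0,"y":0,"z":16,"rx":0,"ry":0,"rz":0,"hand":40},{"x":0,"y":0,"z":0,"rx":0,"ry":0,"rz":0,"hand":40},{"x":0,"y":0,"z":0,"rx":0,"ry":0,"rz":0,"hand":0},{"x":0,"y":0,"z":0,"rx":0,"ry":0,"rz":0,"hand":0},{"x":0,"y":0,"z":0,"rx":0,"ry":0,"rz":0,"hand":0},{"x":0,"y":0,"z":0,"rx":0,"ry":0,"rz":0,"hand":0}]' 30
python3 -m creep '[{"x":8,"y":0,"z":-1.8,"rx":0,"ry":0,"rz":0,"hand":0},{"x":10.6,"y":0,"z":-0.4,"rx":0,"ry":0,"rz":0,"hand":0},{"x":10.5,"y":0,"z":1.5,"rx":0,"ry":0,"rz":0,"hand":0},{"x":10.1,"y":0,"z":3.5,"rx":0,"ry":0,"rz":0,"hand":0},{"x":9.2,"y":0,"z":5.3,"rx":0,"ry":0,"rz":0,"hand":0},{"x":8,"y":0,"z":7,"rx":0,"ry":0,"rz":0,"hand":0},{"x":6.5,"y":0,"z":8.4,"rx":0,"ry":0,"rz":0,"hand":0},{"x":4.9,"y":0,"z":9.4,"rx":0,"ry":0,"rz":0,"hand":0},{"x":3,"y":0,"z":10.2,"rx":0,"ry":0,"rz":0,"hand":0},{"x":1,"y":0,"z":10.6,"rx":0,"ry":0,"rz":0,"hand":0},{"x":0,"y":0,"z":0.5,"rx":0,"ry":0,"rz":0,"hand":0},{"x":0,"y":0,"z":0,"rx":0,"ry":0,"rz":0,"hand":0}]' 30
```

```text
clock: 49.1
eef_pos: [484.0, 122.5, 141.2]
tcp_rot: [-3.141, 0.002, -3.117]
contact_force: [1.0, -5.7, 3.6]
opening: 0.157
grasp_force: 31.6
clock: 50.6
eef_pos: [410.0, 120.5, 86.0]
tcp_rot: [-3.14, -0.003, -3.118]
contact_force: [-5.7, -6.3, 2.8]
opening: 0.157
grasp_force: 45.9
```

```bash
python3 -m creep '[{"x":0,"y":0,"z":0,"rx":0,"ry":0,"rz":0,"hand":45},{"x":0,"y":0,"z":0,"rx":0,"ry":0,"rz":0,"hand":45},{"x":0,"y":0,"z":0,"rx":0,"ry":0,"rz":0,"hand":45},{"x":0,"y":0,"z":-30,"rx":0,"ry":0,"rz":0,"hand":45},{"x":0,"y":0,"z":-40,"rx":0,"ry":0,"rz":0,"hand":45},{"x":0,"y":0,"z":-50,"rx":0,"ry":0,"rz":0,"hand":45},{"x":0,"y":0,"z":-50,"rx":0,"ry":0,"rz":0,"hand":45},{"x":0,"y":0,"z":0,"rx":0,"ry":0,"rz":0,"hand":45},{"x":0,"y":0,"z":0,"rx":0,"ry":0,"rz":0,"hand":45}]' 30
python3 look.py i
python3 - <<'E'
import cv2,numpy as np
a=cv2.imread("pics/wrist_i.png");s=cv2.imread("pics/scene_i.png")
cv2.imwrite("pics/vi.png",np.hstack([cv2.resize(a,(400,300)),cv2.resize(s[170:320,260:460],(400,300))]))
E
```

```text
clock: 51.72
eef_pos: [411.2, 121.2, 255.6]
tcp_rot: [3.142, -0.0, -3.118]
contact_force: [0.4, -0.9, 0.0]
opening: 0.522
grasp_force: 0.0
tcp [410.7 121.  254.6] [-3.1 -0.  -3.1] hand 45.46274580247555 0.0
top white []
top brown []
wrist white [(array([454.9, 121.3,  48. ]), 791), (array([486.1,  31.7,  48. ]), 642), (array([537.5, 106.7,  48. ]), 2526), (array([544.4,  -1.1,  48. ]), 1534)]
wrist brown [(array([480.2, 213.3,  37. ]), array([408.1, 282.5]), 874)]
```

View pics/vi.png

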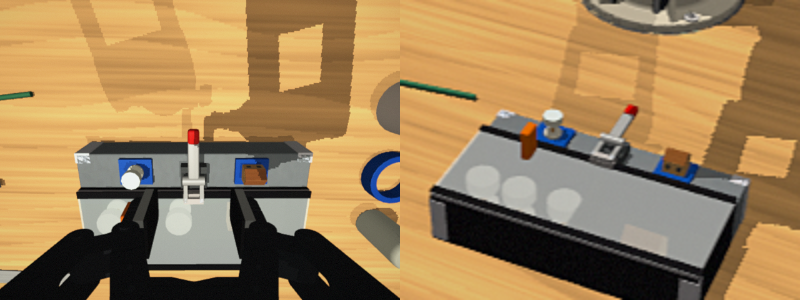

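The lever lies level with its red tip at (193,136) and the hook over the keeper. The lid is shut and the gripper is clear.

```bash
python3 -c "
from rig import *
print(sign_off())"
```

```text
the job is handed in; nothing more can be done
None
```

I packed the three trees and the one house found on the bench, each kind into the compartment behind its sample, then shut the lid, locked the latch, and handed the job in at about 52 s; the sign-off gave no verdict.

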